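# Take down a drained cheese tower

## Task

First turn the blue drain valve handle fully open, then take the cheese tower apart from the top: lay the lid on the blue mat, move the cheeses of the upper tier onto the wooden board, lay the emptied tray on the blue mat beside the lid, and move the cheeses under it onto the board too. All cheeses, with the brown one already there, must end standing right way up on the board with a visible gap all round each, lid and tray flat and separate on the mat with their handles up. When the stand is empty turn the valve fully closed again, and leave the other things on the table where they are.

Things in the scene. Friction and masses are not known exactly. Their poses are not given: they have to be found in the camera images.
- stand: Fixed steel drain stand, 120 (x) x 180 (y) x 40 mm; origin under its centre, on the table. On its top (z 40) stand cheese_3 at y +42 and cheese_4 at y -42, x 0. Four L corner posts (outline 110 x 170, 8 thick, legs 22 mm) rise to z 98, sides open. The tray rests on the posts, its foot 10 mm down between them (3 mm play). A pipe with the valve runs along its -x side.
- tray: Loose white tray, 110 (x) x 170 (y) x 74 mm, 0.35 kg; origin under the centre of its foot (88 x 148, z 0-10). Plate z 10-16, L corner posts like the stand's to z 74, sides open. Handle: blue web in the middle, 10 mm thick (y), 60 long (x), z 16-60; pinch from above. cheese_1 stands on the plate at y +42, cheese_2 at y -42, x 0. Starts nested on the stand, parallel, 88 mm above its origin.
- lid: Loose white lid, 110 (x) x 170 (y), 0.3 kg; origin under the centre of its foot (88 x 148, z 0-10). Plate z 10-16, no posts. Handle: blue web in the middle, 10 mm thick (y), 60 mm long (x), z 16-60. Starts nested on the tray's posts, parallel, its origin 64 mm above the tray's.
- cheese_1: Round pale cheese, 60 mm diameter, 40 mm high, 0.12 kg; origin at the centre of its underside, z up. Upper tier (on the tray).
- cheese_2: Round pale cheese, 60 mm diameter, 40 mm high, 0.12 kg; origin at the centre of its underside, z up. Upper tier (on the tray).
- cheese_3: Round pale cheese, 60 mm diameter, 40 mm high, 0.12 kg; origin at the centre of its underside, z up. Lower tier (on the stand, under the tray).
- cheese_4: Round pale cheese, 60 mm diameter, 40 mm high, 0.12 kg; origin at the centre of its underside, z up. Lower tier (on the stand, under the tray).
- old_cheese: Brown ripe cheese, 60 mm diameter, 38 mm high, already on the board; origin at the centre of its underside. It is to stay on the board.
- board: Fixed wooden ripening board, 270 (x) x 210 (y) x 18 mm; origin under its centre on the table, top at z 18. It is on the left or on the right of the stand.
- mat: Fixed blue plastic mat with a grid pattern, 270 (x) x 210 (y) x 8 mm; origin under its centre on the table, top at z 8. On the other side from the board. Lid and tray fit one behind the other along its x, long sides along its y.
- drain_valve (a joint): Quarter-turn valve handle, vertical axis: 0 = closed (handle points to the stand's -x, crosswise to the pipe), 1.571 = fully open (handle points to the stand's +y, along the pipe); it turns clockwise seen from above to open. Stops at both ends; stays where left; about 0.12 N m of friction.
- valve_grip (a point): Point on the blue valve handle to hold or push it, 75 mm from its axis, at the handle's mid-height (71 mm above the table). The handle is a bar 12 mm wide, 18 mm high, reaching from 10 to 102 mm from the axis.
- valve_axis (a point): The valve's vertical turning axis at the handle's mid-height: 130 mm to the -x side of the stand's centre, 71 mm above the table.
- jug: Bystander: open steel mug, 90 mm wide, 110 high; origin at or near its base. Leave it alone.
- brush: Bystander: wooden brush, 200 mm long, lying flat; origin at or near its base. Leave it alone.
- spray: Bystander: closed white bottle with grey cap, 60 mm wide, 150 high; origin at or near its base. Leave it alone.
There are look-alikes about, which are no part of the job. Leave any pink look-alike of the lid alone.

How it is judged:
By the outcome, as a careful person would: the job done as asked, in the order asked, and still so for the second after the job is handed in, with the robot touching nothing.
Of cheese_1, cheese_2, cheese_3, cheese_4 only 2 to 4 are there at a start; the rules pass over those that are not, and their reading is None.
At some moment in a run one of lid, tray may be knocked a few centimetres aside while the robot is not near it.
It also fails if it takes over 210 s, if anything falls off the work surface, if the arm or the gripper's body presses on something with over 40 N, if the wrist force passes 120 N, or if a joint passes its speed limit or range.

## Robot

A 6-joint arm with a two-finger parallel gripper is mounted at the origin on the work surface. World frame = base frame: x ahead of the robot, y to its left, z up, the work surface at z = 0. Lengths are in m, angles in rad, forces in N, time in s.
With the tool pointing down it reaches from about 0.425 to 0.95 m from the base axis. Payload 3.5 kg.
Tool frame: the origin (TCP) lies midway between the tips of the shut fingers; the grasp point (between the pads) lies 19 mm behind it; y points along the fingers, z is the direction in which the jaws open and shut, and the axes are right-handed (so a half turn about y gives the same grasp; the last joint's range is limited). The gripper opens to 85 mm and grips with 20 to 120 N. Pads are 22 mm wide; open, the fingers measure 114 mm over their backs; the gripper's body (76 mm by 85 mm) begins 54 mm behind the grasp point. The pads swing forward as they close: fully open they stand 13 mm farther back than shut.
Start: joints at [-1.278, 0.286, 1.577, -0, 1.279, -0.15], TCP at [0.289, -0.61, 0.231] pointing down, gripper open.
Joint ranges: [-2.77, 2.77], [-0.9, 2.22], [0.21, 2.48], [-1.53, 4.67], [0.24, 2.81], [-2.84, 2.84]. Speed limits (rad/s): [2.79, 2.79, 3.14, 3.14, 3.14, 3.14].

## Interface

Orientations are given as a 3x3 rotation matrix whose columns are the frame's x, y, z axes.
In Python, from cell import * gives the robot as it stands.
- The arm moves only by the tool jog_arm, never from a script. Its argument "motion" is a list of rows, each an object of numbers: "x", "y", "z": the shift along the tool's x, y, z in mm; "wx", "wy", "wz": the turn, a rotation vector about the tool's x, y, z in degrees; "grip": the gripper command: -1 is shut, 1 is fully open, values between are in proportion. In form: [{"x": .., "y": .., "z": .., "wx": .., "wy": .., "wz": .., "grip": ..}, ...]. A call has 1 to 5 rows; each row shifts and turns the pose as measured when the row begins, along the tool's axes as they then stand; what a row does not reach is not made up. A row lasts 1/8 s, in which the tool goes at most 62.5 mm and 10.7 degrees, less where a joint would pass 70% of its speed; a pose out of reach is approached as far as the arm can. A call is refused whole if a number of a shift passes 62.5 or a number of a turn 10.7, either way. A call with a gripper value outside its range is refused whole. The fingers move at their own pace and stop on an object; the grip force is fixed at half the most. Time passes only in rows, so rows that do not move let the fingers close. It gives the time, the measured TCP pose, the force and the opening at its end, in the units of the state.
- get_state(): the state, without advancing time (a new reading comes with each control period).
- read_camera(name): name is "scene" or "top"; returns the picture (420x560x3 uint8, red, green, blue); there is no depth.
- get_calibration(name): a dict with "intrinsics" (3x3 intrinsics, pixels), "distortion" ([k1, k2, p1, p2, k3] as OpenCV has them; the pictures are not rectified), "extrinsics" (4x4, takes a point from camera to world coordinates). Camera axes: x right, y down, z forward; pixel columns grow to the right and rows downward; lengths in m; the calibration is good to about 2 mm. A picture is of the moment at which its call begins. get_calibration takes no time and is no camera call.
- job_done(): hands the job in, once; it reports no verdict.
The state is a dict: "t": time; "qpos": joint angles; "joint_velocities": joint speeds; "tau": joint torques, N m; "tcp_pos": TCP position; "orientation": TCP orientation; "ft_force": force on the tool from outside, world axes, zero at the start; "ft_torque": the same for the moment, N m; "width": finger opening in m.
Only numpy, scipy, OpenCV 4.12 (cv2) and the standard library are available. Lean on these libraries where they do the work, as an engineer would, in place of code of your own. Each camera call takes 0.05 s, during which the arm holds its last target.

## Working session

There is one attempt and no reset: what is moved stays moved. The work goes in short steps, Python scripts to look and compute and a tool call to move; the robot and the scene stay as the last step left them, time stands still between calls to the robot, and variables do not carry over. Pictures are saved under pics/ and viewed, and the job is handed in when it is done.

Besides the shell and the picture viewer there is one more tool, called in YAML: its name, and indented under it one key for each argument. jog_arm: Moves the arm, as the interface text tells. Its arguments: {"type":"object","properties":{"motion":{"type":"array"}},"required":["motion"]}

```bash
ls; mkdir -p pics; python3 - <<'E'
from cell import *
import cv2
s=get_state();print(s['t'],s['tcp_pos'],s['orientation'],s['width'])
for n in("scene","top"):
    im=read_camera(n);cv2.imwrite(f'pics/{n}0.png',cv2.cvtColor(im,cv2.COLOR_RGB2BGR))
    c=get_calibration(n);print(n,c)
E
```

```text
pics
0.0 [ 0.28902963 -0.60925401  0.22991157] [[-9.03566373e-01 -7.16063918e-04  4.28447543e-01]
 [-4.28448013e-01  2.28372139e-03 -9.03563548e-01]
 [-3.31445565e-04 -9.99997136e-01 -2.37029002e-03]] 0.08525565071921287
scene {'intrinsics': array([[512.76057952,   0.        , 267.78624025],
       [  0.        , 512.76057952, 214.58401324],
       [  0.        ,   0.        ,   1.        ]]), 'distortion': array([0.02946061, 0.        , 0.        , 0.        , 0.        ]), 'extrinsics': array([[-6.09106427e-01,  4.75118180e-01, -6.35021320e-01,
         1.41974543e+00],
       [ 7.93088278e-01,  3.65492213e-01, -4.87264226e-01,
         7.05317566e-01],
       [ 5.87255354e-04, -8.00423736e-01, -5.99434315e-01,
         9.95038906e-01],
       [ 0.00000000e+00,  0.00000000e+00,  0.00000000e+00,
         1.00000000e+00]])}
top {'intrinsics': array([[521.84341994,   0.        , 279.49565577],
       [  0.        , 521.84341994, 214.84883439],
       [  0.        ,   0.        ,   1.        ]]), 'distortion': array([-0.0736382,  0.       ,  0.       ,  0.       ,  0.       ]), 'extrinsics': array([[-0.01246829, -0.98341153,  0.1809594 ,  0.17494067],
       [-0.99964604,  0.01651253,  0.02085957, -0.04103753],
       [-0.02350164, -0.18063526, -0.98326933,  1.73958758],
       [ 0.        ,  0.        ,  0.        ,  1.        ]])}
```

View pics/scene0.png

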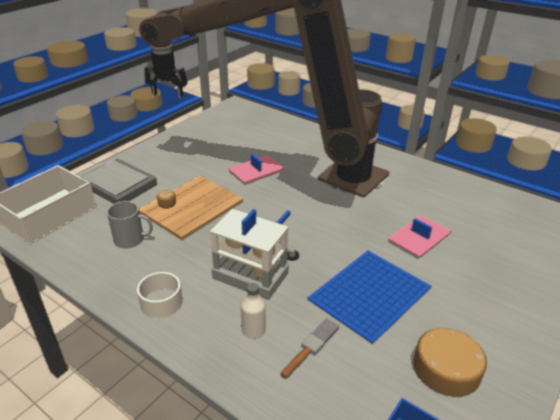

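View pics/top0.png

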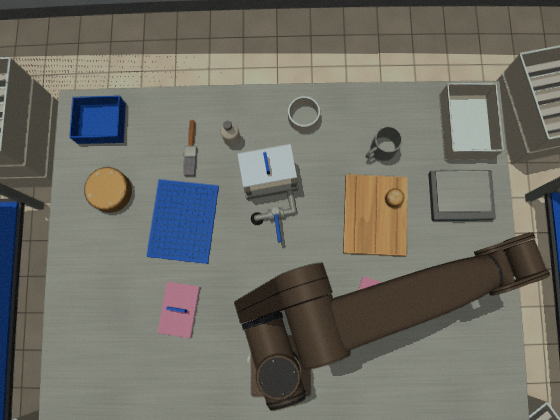

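```bash
cat > h.py <<'E'
from cell import *
import cv2, numpy as np
CAL={n:get_calibration(n) for n in("scene","top")}
def proj(n,P):
    c=CAL[n];T=np.linalg.inv(c['extrinsics']);P=np.atleast_2d(np.array(P,float))
    r,_=cv2.Rodrigues(T[:3,:3]);p,_=cv2.projectPoints(P,r,T[:3,3],c['intrinsics'],c['distortion']);return p[:,0]
def ray(n,uv,z):
    c=CAL[n];uv=np.array(uv,float).reshape(-1,1,2)
    q=cv2.undistortPoints(uv,c['intrinsics'],c['distortion'])[:,0]
    E=c['extrinsics'];d=np.c_[q,np.ones(len(q))]@E[:3,:3].T;o=E[:3,3]
    return o+d*((z-o[2])/d[:,2])[:,None]
def snap(n,name=None):
    im=cv2.cvtColor(read_camera(n),cv2.COLOR_RGB2BGR)
    if name: cv2.imwrite(f'pics/{name}.png',im)
    return im
def crop(im,x0,y0,w,h,k,name):
    c=cv2.resize(im[y0:y0+h,x0:x0+w],None,fx=k,fy=k,interpolation=cv2.INTER_CUBIC)
    for i in range(0,w,20): cv2.putText(c,str(x0+i),(i*k,9),0,.33,(0,0,255),1);cv2.line(c,(i*k,10),(i*k,14),(0,0,255),1)
    for i in range(0,h,20): cv2.putText(c,str(y0+i),(0,i*k+4),0,.33,(0,0,255),1)
    cv2.imwrite(f'pics/{name}.png',c)
def st():
    s=get_state();np.set_printoptions(precision=4,suppress=True)
    print('t',round(s['t'],2),'tcp',s['tcp_pos'],'w',round(s['width'],4),'F',s['ft_force'],'q',s['qpos'])
    return s
E
python3 - <<'E'
from h import *
a=cv2.imread('pics/top0.png');b=cv2.imread('pics/scene0.png')
crop(a,225,130,100,120,6,'c1');crop(b,190,190,130,110,6,'c2')
crop(a,330,165,90,100,6,'c3');crop(a,140,170,90,100,6,'c4')
E
```

```text
(no output)
```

View pics/c1.png

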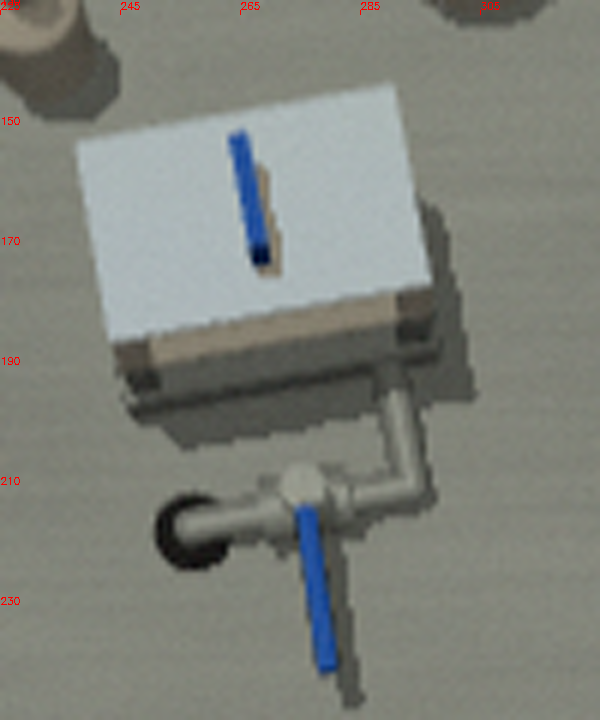

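View pics/c2.png

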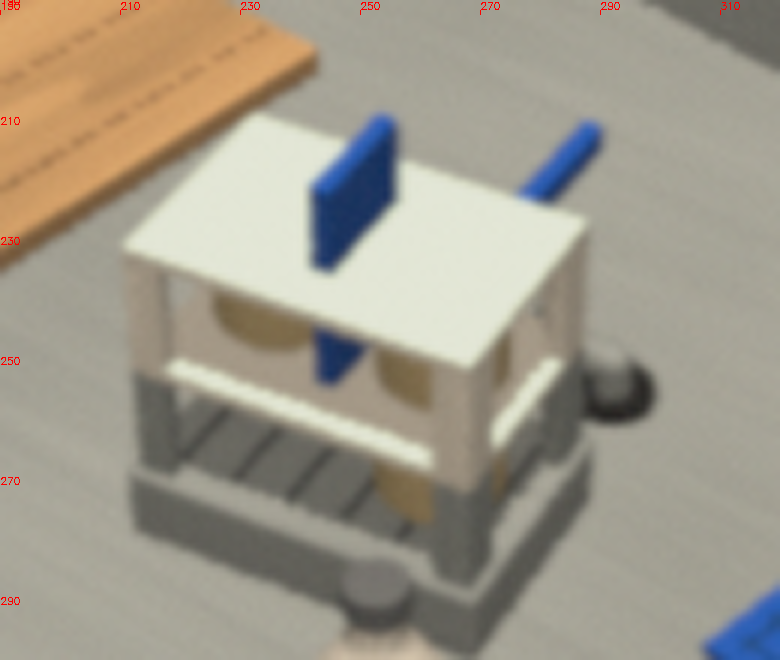

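View pics/c3.png

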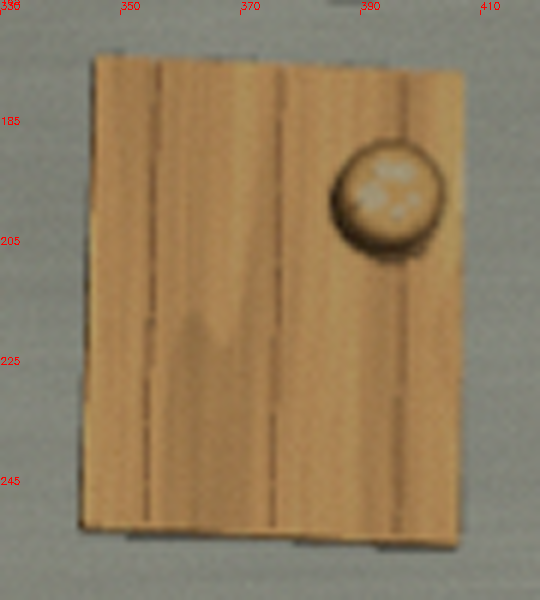

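View pics/c4.png

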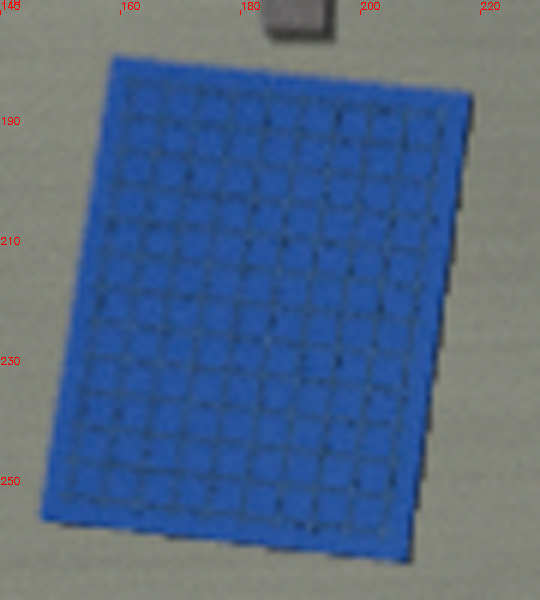

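```bash
cat >> h.py <<'E'
from scipy.optimize import least_squares
def fit(obs,g0):
    # obs: list of (cam,(u,v),(lx,ly,z)) z in world
    def tf(p,l): 
        c,s=np.cos(p[2]),np.sin(p[2]);return np.array([p[0]+c*l[0]-s*l[1],p[1]+s*l[0]+c*l[1],l[2]])
    def f(p): return np.concatenate([proj(n,tf(p,l))[0]-uv for n,uv,l in obs])
    r=least_squares(f,g0);print('pose x,y,yawdeg',r.x[0].round(4),r.x[1].round(4),np.degrees(r.x[2]).round(2),'rms',np.sqrt(np.mean(r.fun**2)).round(2));print(r.fun.reshape(-1,2).round(1).tolist());return r.x
def cp(px,x0,y0,k=6): return ((px[0]+.5)/k-.5+x0,(px[1]+.5)/k-.5+y0)
def rect(n,pts,x0,y0,hx,hy,z,k=6,signs=((1,1),(1,-1),(-1,-1),(-1,1))):
    return [(n,cp(p,x0,y0,k),(a*hx,b*hy,z)) for p,(a,b) in zip(pts,signs)]
E
python3 - <<'E'
from h import *
T=rect('top',[(77,143),(395,84),(432,287),(110,341)],225,130,.055,.085,.168)
S=rect('scene',[(470,370),(125,245),(255,113),(588,222)],190,190,.055,.085,.168)
g=[.65,0,.17]
print('lid');fit(T,g);fit(S,g);fit(T+S,g)
B=[('scene',cp(p,190,190),l) for p,l in [((130,472),(.06,-.09,.04)),((135,532),(.06,-.09,0)),((470,605),(.06,.09,.04)),((470,655),(.06,.09,0)),((590,450),(-.06,.09,.04)),((590,495),(-.06,.09,0))]]
B+=[('top',cp((128,418),225,130),(-.06,.09,.04))]
print('stand');s=fit(B,g)
V=rect('top',[(77,143)],0,0,0,0,0)
for q in [(303,508),(329,668),(302,487)]:print('handle',ray('top',cp(q,225,130),.080))
for q in [(595,130),(525,192)]:print('handle sc',ray('scene',cp(q,190,190),.080))
print('board');fit(rect('top',[(94,57),(463,72),(457,549),(80,528)],330,165,.135,.105,.018),[.6,-.3,0])
o=cp((390,196),330,165);print('old',ray('top',o,.018+.03))
print('mat');fit(rect('top',[(113,57),(472,96),(411,563),(42,519)],140,170,.135,.105,.008),[.6,.3,0])
E
```

```text
lid
pose x,y,yawdeg 0.6228 0.0299 9.21 rms 0.2
[[-0.2, -0.3], [0.1, 0.2], [0.2, -0.2], [-0.1, 0.3]]
pose x,y,yawdeg 0.6212 0.0316 9.26 rms 0.23
[[0.0, -0.2], [-0.5, 0.1], [0.1, 0.0], [0.3, 0.1]]
pose x,y,yawdeg 0.6218 0.0309 9.24 rms 0.35
[[-0.5, 0.0], [-0.2, 0.5], [-0.1, 0.1], [-0.4, 0.6], [-0.4, -0.2], [-0.8, 0.1], [-0.2, 0.0], [-0.0, 0.1]]
stand
pose x,y,yawdeg 0.6207 0.0296 9.58 rms 1.06
[[-1.1, -0.8], [-1.0, -0.2], [0.5, -0.8], [0.5, 1.6], [0.8, -2.5], [0.5, 0.6], [-0.6, -1.2]]
handle [[0.48257834 0.00842427 0.08      ]]
handle [[ 0.39541975 -0.00451737  0.08      ]]
handle [[0.49411811 0.00883829 0.08      ]]
handle sc [[0.39875006 0.00123229 0.08      ]]
handle sc [[0.4608844  0.00384622 0.08      ]]
board
pose x,y,yawdeg 0.4883 -0.3253 -3.79 rms 0.24
[[-0.1, -0.3], [0.1, 0.2], [0.3, -0.1], [-0.3, 0.3]]
old [[ 0.53911498 -0.38711698  0.048     ]]
mat
pose x,y,yawdeg 0.4796 0.3242 -7.08 rms 0.27
[[0.1, -0.1], [0.2, -0.5], [-0.2, 0.1], [-0.1, 0.5]]
```

```bash
cat >> h.py <<'E'
def phi(s):
    R=s['orientation'];return np.degrees(np.arctan2(R[1,2],R[0,2]))
def plan(*targets,gain=1.0,step=58,wstep=10.5):
    """targets (x,y,z,phi) ; prints per-row tool shifts in mm/deg, tool kept pointing down"""
    s=st();p=np.array(s['tcp_pos']);f=phi(s);R=s['orientation'];print('phi',round(f,2),'tilt',R[:,1].round(4))
    for tg in targets:
        t=np.array(tg[:3]);ft=f if len(tg)<4 or tg[3] is None else tg[3]
        d=t-p;df=ft-f;n=max(int(np.ceil(np.linalg.norm(d)*1e3/step)),int(np.ceil(abs(df)/wstep)),1)
        print('->',tg,'rows',n)
        for i in range(n):
            a=np.radians(f+df*i/n);z=np.array([np.cos(a),np.sin(a),0]);y=np.array([0,0,-1]);x=np.cross(y,z)
            e=d/n*1e3;print('  x %.1f y %.1f z %.1f wy %.1f'%(x@e,y@e,z@e,-df/n))
        p=t;f=ft
E
python3 - <<'E'
from h import *
plan((.44,-.25,.2,-80.7),(.438,-.040,.16,-80.7))
E
```

```text
t 0.1 tcp [ 0.2891 -0.6093  0.2301] w 0.0852 F [ 0.3817  0.2955 -0.5154] q [-1.278   0.2871  1.578   0.      1.2786 -0.15  ]
phi -64.63 tilt [-0.0006  0.0021 -1.    ]
-> (0.44, -0.25, 0.2, -80.7) rows 7
  x -41.5 y 4.3 z -37.1 wy 2.3
  x -40.0 y 4.3 z -38.8 wy 2.3
  x -38.4 y 4.3 z -40.3 wy 2.3
  x -36.7 y 4.3 z -41.8 wy 2.3
  x -35.0 y 4.3 z -43.3 wy 2.3
  x -33.3 y 4.3 z -44.7 wy 2.3
  x -31.4 y 4.3 z -45.9 wy 2.3
-> (0.438, -0.04, 0.16, -80.7) rows 4
  x -8.0 y 10.0 z -51.9 wy -0.0
  x -8.0 y 10.0 z -51.9 wy -0.0
  x -8.0 y 10.0 z -51.9 wy -0.0
  x -8.0 y 10.0 z -51.9 wy -0.0
```

jog_arm:
  motion:
    - {"x": -41,"y": 4,"z": -37,"wy": 2.3,"grip": -1}
    - {"x": -40,"y": 4,"z": -39,"wy": 2.3,"grip": -1}
    - {"x": -38,"y": 4,"z": -40,"wy": 2.3,"grip": -1}
    - {"x": -37,"y": 4,"z": -42,"wy": 2.3,"grip": -1}
    - {"x": -35,"y": 4,"z": -43,"wy": 2.3,"grip": -1}

```text
$.motion[0]: bad value
```

```bash
python3 -c "
from h import *
plan((.438,-.040,.16,-80.7),(.438,-.04,.068))"
```

```text
t 0.1 tcp [ 0.2891 -0.6093  0.2301] w 0.0852 F [ 0.3817  0.2955 -0.5154] q [-1.278   0.2871  1.578   0.      1.2786 -0.15  ]
phi -64.63 tilt [-0.0006  0.0021 -1.    ]
-> (0.438, -0.04, 0.16, -80.7) rows 11
  x -34.4 y 6.4 z -41.0 wy 1.5
  x -33.4 y 6.4 z -41.8 wy 1.5
  x -32.3 y 6.4 z -42.7 wy 1.5
  x -31.2 y 6.4 z -43.5 wy 1.5
  x -30.1 y 6.4 z -44.3 wy 1.5
  x -28.9 y 6.4 z -45.0 wy 1.5
  x -27.8 y 6.4 z -45.7 wy 1.5
  x -26.6 y 6.4 z -46.4 wy 1.5
  x -25.4 y 6.4 z -47.1 wy 1.5
  x -24.2 y 6.4 z -47.7 wy 1.5
  x -23.0 y 6.4 z -48.3 wy 1.5
-> (0.438, -0.04, 0.068) rows 2
  x 0.0 y 46.0 z 0.0 wy -0.0
  x 0.0 y 46.0 z 0.0 wy -0.0
```

jog_arm:
  motion:
    - {"x": -41,"y": 4,"z": -37,"wx": 0,"wy": 2.3,"wz": 0,"grip": -1}
    - {"x": -40,"y": 4,"z": -39,"wx": 0,"wy": 2.3,"wz": 0,"grip": -1}
    - {"x": -38,"y": 4,"z": -40,"wx": 0,"wy": 2.3,"wz": 0,"grip": -1}
    - {"x": -37,"y": 4,"z": -42,"wx": 0,"wy": 2.3,"wz": 0,"grip": -1}
    - {"x": -35,"y": 4,"z": -43,"wx": 0,"wy": 2.3,"wz": 0,"grip": -1}

```text
t: 0.72
tcp_pos: [0.3977, -0.3487, 0.2067]
orientation: [[-0.974, -0.002, 0.226], [-0.226, 0.006, -0.974], [0.001, -1.0, -0.006]]
ft_force: [1.1, -0.3, 0.0]
width: -0.0001
```

```bash
python3 -c "
from h import *
plan((.438,-.040,.16,-80.7),(.438,-.04,.068))"
```

```text
t 0.72 tcp [ 0.3977 -0.3487  0.2067] w -0.0001 F [ 1.0658 -0.3076  0.0111] q [-0.9126 -0.012   1.9548  0.002   1.2044  0.4293]
phi -76.92 tilt [-0.002   0.0056 -1.    ]
-> (0.438, -0.04, 0.16, -80.7) rows 6
  x -18.2 y 7.8 z -48.6 wy 0.6
  x -17.6 y 7.8 z -48.8 wy 0.6
  x -17.1 y 7.8 z -49.0 wy 0.6
  x -16.6 y 7.8 z -49.2 wy 0.6
  x -16.0 y 7.8 z -49.3 wy 0.6
  x -15.5 y 7.8 z -49.5 wy 0.6
-> (0.438, -0.04, 0.068) rows 2
  x 0.0 y 46.0 z 0.0 wy -0.0
  x 0.0 y 46.0 z 0.0 wy -0.0
```

jog_arm:
  motion:
    - {"x": -22,"y": 10,"z": -57,"wx": 0,"wy": 0.7,"wz": 0,"grip": -1}
    - {"x": -21,"y": 10,"z": -58,"wx": 0,"wy": 0.7,"wz": 0,"grip": -1}
    - {"x": -20,"y": 10,"z": -58,"wx": 0,"wy": 0.7,"wz": 0,"grip": -1}
    - {"x": -20,"y": 10,"z": -59,"wx": 0,"wy": 0.7,"wz": 0,"grip": -1}
    - {"x": -20,"y": 7,"z": -60,"wx": 0,"wy": 0.7,"wz": 0,"grip": -1}

```text
t: 1.35
tcp_pos: [0.4382, -0.0424, 0.1605]
orientation: [[-0.987, -0.001, 0.162], [-0.162, 0.006, -0.987], [0.0, -1.0, -0.006]]
ft_force: [0.8, 0.1, 0.2]
width: 0.0
```

```bash
python3 -c "
from h import *
plan((.438,-.040,.16,-80.7),(.438,-.04,.068))"
```

```text
t 1.35 tcp [ 0.4382 -0.0424  0.1605] w 0.0 F [0.8339 0.1334 0.2356] q [-0.3309 -0.1772  2.1961  0.0059  1.1257  1.0746]
phi -80.68 tilt [-0.0011  0.006  -1.    ]
-> (0.438, -0.04, 0.16, -80.7) rows 1
  x -0.2 y 0.5 z -2.4 wy 0.0
-> (0.438, -0.04, 0.068) rows 2
  x 0.0 y 46.0 z 0.0 wy -0.0
  x 0.0 y 46.0 z 0.0 wy -0.0
```

jog_arm:
  motion:
    - {"x": 0,"y": 46,"z": 0,"wx": 0,"wy": 0,"wz": 0,"grip": -1}
    - {"x": 0,"y": 46,"z": 0,"wx": 0,"wy": 0,"wz": 0,"grip": -1}

```text
t: 1.6
tcp_pos: [0.4411, -0.0377, 0.0698]
orientation: [[-0.985, 0.008, 0.171], [-0.171, 0.004, -0.985], [-0.009, -1.0, -0.002]]
ft_force: [-0.0, 0.1, -0.6]
width: -0.0002
```

```bash
python3 -c "
from h import *
ax=np.array([.4935,.0095])
def P(th,r,off):
    a=np.radians(th);u=np.array([np.cos(a),np.sin(a)]);n=np.array([-u[1],u[0]]);return (*(ax+r*u+off*n).round(4),.067)
plan(*[P(t,.066,.020) for t in (189.3,175,160,145,130,115,99.3,96)])"
```

```text
t 1.6 tcp [ 0.4411 -0.0377  0.0698] w -0.0002 F [-0.048   0.098  -0.6357] q [-0.3186 -0.03    2.2533  0.0075  0.9116  1.0753]
phi -80.13 tilt [ 0.0082  0.0036 -1.    ]
-> (np.float64(0.4316), np.float64(-0.0209), 0.067) rows 1
  x 6.5 y 2.8 z -18.2 wy -0.0
-> (np.float64(0.426), np.float64(-0.0047), 0.067) rows 1
  x 2.7 y 0.0 z -16.9 wy -0.0
-> (np.float64(0.4246), np.float64(0.0133), 0.067) rows 1
  x -1.7 y 0.0 z -18.0 wy -0.0
-> (np.float64(0.428), np.float64(0.031), 0.067) rows 1
  x -6.4 y 0.0 z -16.9 wy -0.0
-> (np.float64(0.4358), np.float64(0.0472), 0.067) rows 1
  x -10.5 y 0.0 z -14.6 wy -0.0
-> (np.float64(0.4475), np.float64(0.0609), 0.067) rows 1
  x -13.9 y 0.0 z -11.5 wy -0.0
-> (np.float64(0.4631), np.float64(0.0714), 0.067) rows 1
  x -17.2 y 0.0 z -7.7 wy -0.0
-> (np.float64(0.4667), np.float64(0.073), 0.067) rows 1
  x -3.8 y 0.0 z -1.0 wy -0.0
```

jog_arm:
  motion:
    - {"x": 4,"y": 2,"z": -18,"wx": 0,"wy": 0,"wz": 0,"grip": -1}
    - {"x": 2,"y": 0,"z": -17,"wx": 0,"wy": 0,"wz": 0,"grip": -1}
    - {"x": -2,"y": 0,"z": -18,"wx": 0,"wy": 0,"wz": 0,"grip": -1}
    - {"x": -6,"y": 0,"z": -17,"wx": 0,"wy": 0,"wz": 0,"grip": -1}

```text
t: 2.1
tcp_pos: [0.4301, 0.0336, 0.0694]
orientation: [[-0.985, 0.009, 0.171], [-0.171, -0.0, -0.985], [-0.009, -1.0, 0.002]]
ft_force: [-0.7, -3.0, -0.5]
width: -0.0004
```

```bash
python3 -c "
from h import *
ax=np.array([.4935,.0095])
im=snap('scene');crop(im,240,160,100,110,6,'v1')
def P(th,r,off):
    a=np.radians(th);u=np.array([np.cos(a),np.sin(a)]);n=np.array([-u[1],u[0]]);return (*(ax+r*u+off*n).round(4),.067)
plan(*[P(t,.066,.020) for t in (130,115,99.3,96)])"
```

```text
t 2.15 tcp [0.4305 0.0351 0.0698] w 0.0 F [-1.2912  0.5051 -0.1435] q [-0.1562 -0.057   2.2793  0.0039  0.9103  1.2399]
phi -80.12 tilt [ 0.0094  0.0016 -1.    ]
-> (np.float64(0.4358), np.float64(0.0472), 0.067) rows 1
  x -7.3 y 2.8 z -11.0 wy -0.0
-> (np.float64(0.4475), np.float64(0.0609), 0.067) rows 1
  x -13.9 y 0.0 z -11.5 wy -0.0
-> (np.float64(0.4631), np.float64(0.0714), 0.067) rows 1
  x -17.2 y 0.0 z -7.7 wy -0.0
-> (np.float64(0.4667), np.float64(0.073), 0.067) rows 1
  x -3.8 y 0.0 z -1.0 wy -0.0
```

View pics/v1.png

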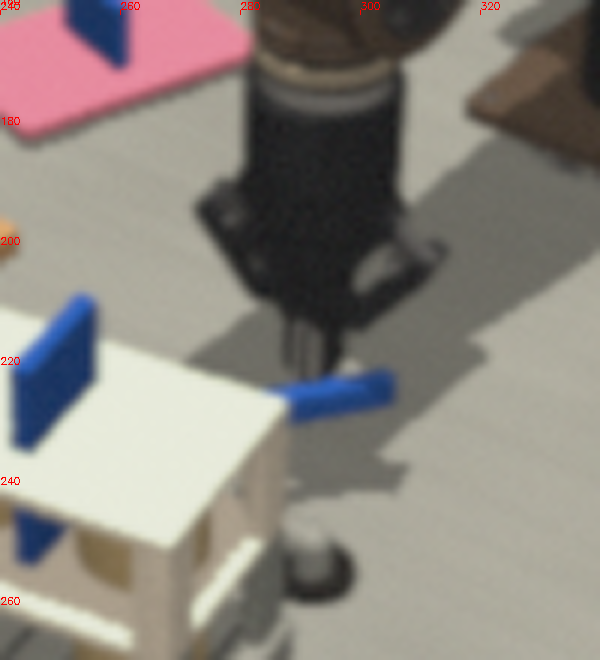

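jog_arm:
  motion:
    - {"x": -7,"y": 2,"z": -11,"wx": 0,"wy": 0,"wz": 0,"grip": -1}
    - {"x": -14,"y": 0,"z": -11,"wx": 0,"wy": 0,"wz": 0,"grip": -1}
    - {"x": -17,"y": 0,"z": -8,"wx": 0,"wy": 0,"wz": 0,"grip": -1}
    - {"x": -5,"y": 0,"z": -1,"wx": 0,"wy": 0,"wz": 0,"grip": -1}
    - {"x": -5,"y": 0,"z": 0,"wx": 0,"wy": 0,"wz": 0,"grip": -1}

```text
t: 2.78
tcp_pos: [0.4673, 0.0756, 0.0694]
orientation: [[-0.984, -0.014, 0.175], [-0.175, -0.004, -0.984], [0.014, -1.0, 0.001]]
ft_force: [-20.7, -6.7, 14.2]
width: -0.0001
```

```bash
python3 -c "
from h import *
im=snap('scene');crop(im,240,180,100,100,6,'v2');st()
im=snap('top');crop(im,225,150,100,100,6,'v3')"
```

```text
t 2.83 tcp [0.4672 0.0756 0.0694] w -0.0004 F [-16.6695  -5.9973  10.5321] q [-0.0521  0.0539  2.1694 -0.0055  0.9329  1.3459]
```

View pics/v2.png

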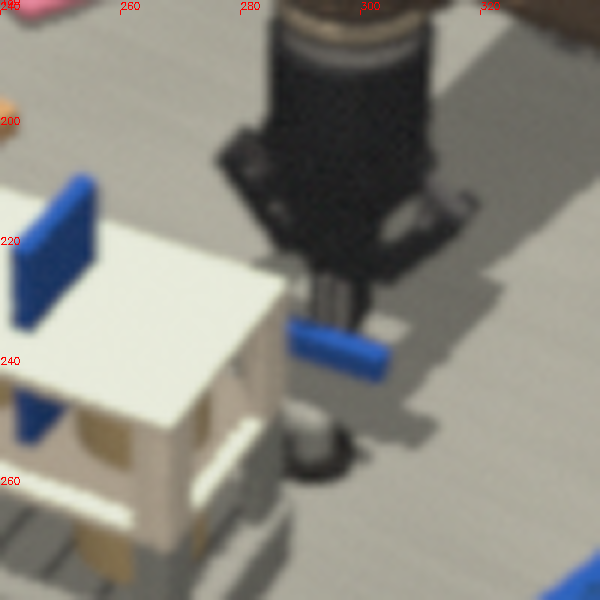

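View pics/v3.png

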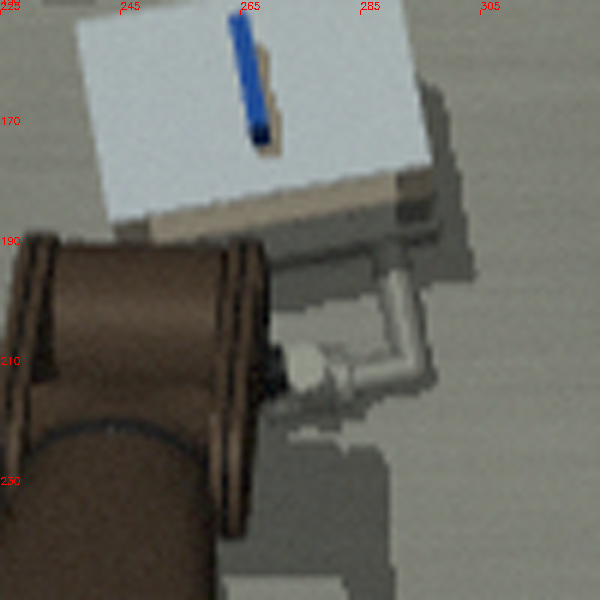

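jog_arm:
  motion:
    - {"x": 20,"y": 0,"z": 0,"wx": 0,"wy": 0,"wz": 0,"grip": -1}
    - {"x": 0,"y": -60,"z": 0,"wx": 0,"wy": 0,"wz": 0,"grip": -1}
    - {"x": 0,"y": -60,"z": 0,"wx": 0,"wy": 0,"wz": 0,"grip": 0}
    - {"x": 0,"y": -60,"z": 0,"wx": 0,"wy": 0,"wz": 0,"grip": 0}

```text
t: 3.38
tcp_pos: [0.4465, 0.0747, 0.2481]
orientation: [[-0.985, -0.027, 0.172], [-0.173, 0.004, -0.985], [0.026, -1.0, -0.008]]
ft_force: [0.0, -0.4, -0.3]
width: 0.0358
```

```bash
python3 -c "
from h import *
im=snap('scene','v4s');crop(im,240,180,100,100,6,'v4')
plan((.6215,.031,.25,-80.7),(.6215,.031,.178))"
```

```text
t 3.42 tcp [0.4513 0.0745 0.2584] w 0.0422 F [3.0793 0.9975 5.5798] q [-0.06   -0.228   2.0534  0.0021  1.327   1.3366]
phi -80.05 tilt [-0.0106  0.0027 -0.9999]
-> (0.6215, 0.031, 0.25, -80.7) rows 4
  x -40.0 y 2.1 z 18.1 wy 0.2
  x -40.1 y 2.1 z 18.0 wy 0.2
  x -40.1 y 2.1 z 17.8 wy 0.2
  x -40.2 y 2.1 z 17.7 wy 0.2
-> (0.6215, 0.031, 0.178) rows 2
  x 0.0 y 36.0 z 0.0 wy -0.0
  x 0.0 y 36.0 z 0.0 wy -0.0
```

View pics/v4.png

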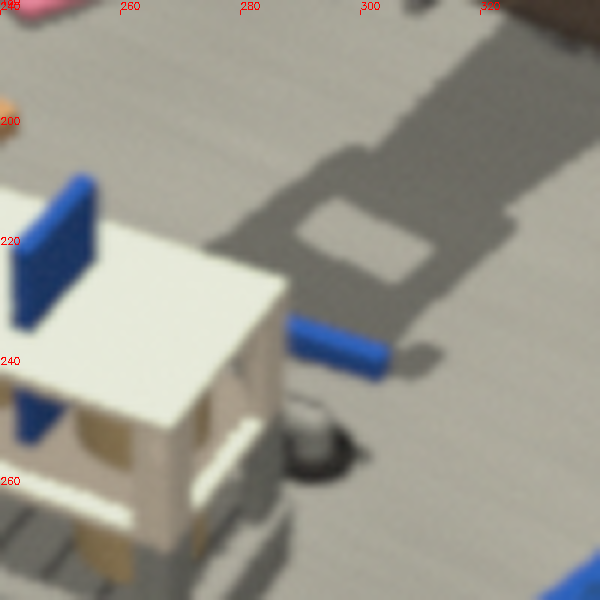

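```bash
python3 - <<'E'
t=open('h.py').read()
t=t.replace("'tilt',R[:,1].round(4))","'tiltfix wx %.2f wz %.2f'%tuple(np.degrees([np.array([0,0,-1.])@R[:,2],-np.array([0,0,-1.])@R[:,0]])))")
open('h.py','w').write(t)
E
python3 -c "
from h import *
plan((.6215,.031,.25,-80.7))"
```

```text
t 3.42 tcp [0.4513 0.0745 0.2584] w 0.0422 F [3.0793 0.9975 5.5798] q [-0.06   -0.228   2.0534  0.0021  1.327   1.3366]
phi -80.05 tiltfix wx 0.26 wz 0.57
-> (0.6215, 0.031, 0.25, -80.7) rows 4
  x -40.0 y 2.1 z 18.1 wy 0.2
  x -40.1 y 2.1 z 18.0 wy 0.2
  x -40.1 y 2.1 z 17.8 wy 0.2
  x -40.2 y 2.1 z 17.7 wy 0.2
```

jog_arm:
  motion:
    - {"x": -40,"y": 2,"z": 18,"wx": 0,"wy": 0.2,"wz": 0.6,"grip": 0}
    - {"x": -40,"y": 2,"z": 18,"wx": 0,"wy": 0.2,"wz": 0,"grip": 0}
    - {"x": -40,"y": 2,"z": 18,"wx": 0,"wy": 0.2,"wz": 0,"grip": 0}
    - {"x": -40,"y": 2,"z": 18,"wx": 0,"wy": 0.2,"wz": 0,"grip": 0}
    - {"x": 0,"y": 0,"z": 0,"wx": 0,"wy": 0,"wz": 0,"grip": 0}

```text
t: 4.05
tcp_pos: [0.6311, 0.0326, 0.2565]
orientation: [[-0.987, 0.017, 0.159], [-0.158, 0.011, -0.987], [-0.018, -1.0, -0.009]]
ft_force: [-0.5, 0.1, -0.0]
width: 0.0424
```

```bash
python3 -c "
from h import *
plan((.6215,.031,.178,-80.7))
im=snap('scene');crop(im,190,140,130,110,6,'l1')
"
```

```text
t 4.05 tcp [0.6311 0.0326 0.2565] w 0.0424 F [-0.5391  0.1459 -0.0081] q [-0.114   0.1654  1.6735  0.0137  1.2875  1.2939]
phi -80.88 tiltfix wx 0.49 wz -1.04
-> (0.6215, 0.031, 0.178, -80.7) rows 2
  x 4.9 y 39.2 z 0.0 wy -0.1
  x 4.9 y 39.2 z 0.0 wy -0.1
```

View pics/l1.png

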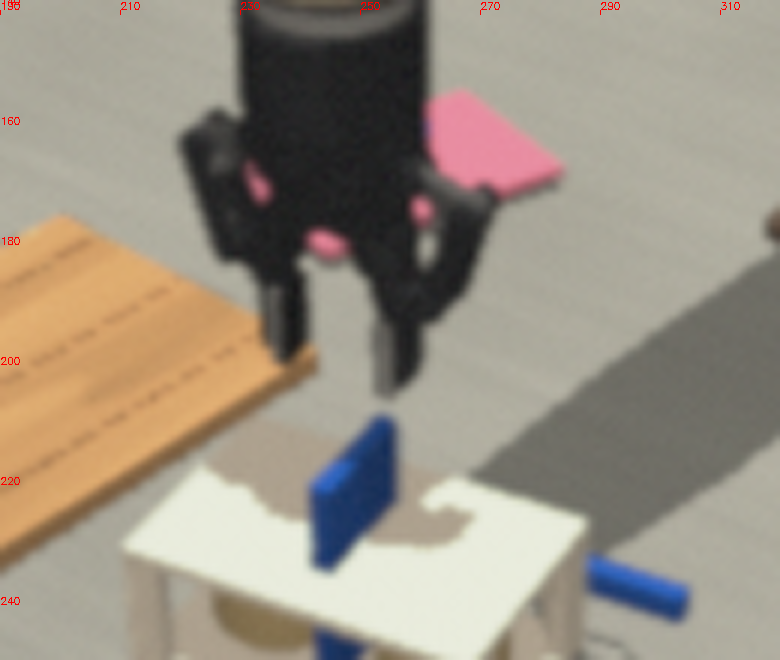

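jog_arm:
  motion:
    - {"x": 5,"y": 25,"z": 0,"wx": 0.5,"wy": -0.1,"wz": -1,"grip": 0}
    - {"x": 5,"y": 25,"z": 0,"wx": 0,"wy": 0,"wz": 0,"grip": 0}
    - {"x": 0,"y": 0,"z": 0,"wx": 0,"wy": 0,"wz": 0,"grip": 0}

```text
t: 4.47
tcp_pos: [0.6167, 0.0338, 0.2026]
orientation: [[-0.987, -0.004, 0.162], [-0.162, 0.001, -0.987], [0.004, -1.0, -0.001]]
ft_force: [-1.1, -0.5, -0.3]
width: 0.0424
```

```bash
python3 -c "
from h import *
plan((.6215,.031,.178,-80.7))
"
```

```text
t 4.47 tcp [0.6167 0.0338 0.2026] w 0.0424 F [-1.069  -0.4512 -0.2772] q [-0.1094  0.188   1.7478  0.0001  1.2095  1.2983]
phi -80.66 tiltfix wx 0.06 wz 0.21
-> (0.6215, 0.031, 0.178, -80.7) rows 1
  x -4.3 y 24.6 z 3.5 wy 0.0
```

jog_arm:
  motion:
    - {"x": -4,"y": 22,"z": 3,"wx": 0,"wy": 0,"wz": 0.1,"grip": 0}
    - {"x": 0,"y": 0,"z": 0,"wx": 0,"wy": 0,"wz": 0,"grip": 0}
    - {"x": 0,"y": 0,"z": 0,"wx": 0,"wy": 0,"wz": 0,"grip": -1}
    - {"x": 0,"y": 0,"z": 0,"wx": 0,"wy": 0,"wz": 0,"grip": -1}
    - {"x": 0,"y": 0,"z": 0,"wx": 0,"wy": 0,"wz": 0,"grip": -1}

```text
t: 5.1
tcp_pos: [0.6204, 0.0329, 0.1838]
orientation: [[-0.987, 0.002, 0.164], [-0.164, 0.0, -0.987], [-0.002, -1.0, -0.0]]
ft_force: [-0.7, -0.3, -3.6]
width: 0.0092
```

```bash
python3 -c "
from h import *
plan((.6215,.031,.178,-80.7))
"
```

```text
t 5.1 tcp [0.6204 0.0329 0.1838] w 0.0092 F [-0.7461 -0.2679 -3.6455] q [-0.1104  0.2106  1.7574  0.0007  1.1718  1.2956]
phi -80.58 tiltfix wx 0.01 wz -0.11
-> (0.6215, 0.031, 0.178, -80.7) rows 1
  x -0.7 y 5.8 z 2.0 wy 0.1
```

jog_arm:
  motion:
    - {"x": 0,"y": -10,"z": 0,"wx": 0,"wy": 0,"wz": 0,"grip": -1}
    - {"x": 0,"y": -15,"z": 0,"wx": 0,"wy": 0,"wz": 0,"grip": -1}
    - {"x": 0,"y": -25,"z": 0,"wx": 0,"wy": 0,"wz": 0,"grip": -1}
    - {"x": 0,"y": -30,"z": 0,"wx": 0,"wy": 0,"wz": 0,"grip": -1}
    - {"x": 0,"y": 0,"z": 0,"wx": 0,"wy": 0,"wz": 0,"grip": -1}

```text
t: 5.72
tcp_pos: [0.6203, 0.0329, 0.2688]
orientation: [[-0.987, 0.003, 0.164], [-0.164, 0.001, -0.987], [-0.003, -1.0, -0.0]]
ft_force: [0.3, 0.3, -3.2]
width: 0.009
```

```bash
python3 -c "
from h import *
plan((.5471,.3158,.2,-97.1),(.5471,.3158,.045),step=50)
im=snap('scene');crop(im,180,140,130,110,6,'l2')
"
```

```text
t 5.72 tcp [0.6203 0.0329 0.2688] w 0.009 F [ 0.3112  0.2974 -3.1557] q [-0.1105  0.1413  1.6781  0.0008  1.3197  1.2957]
phi -80.58 tiltfix wx 0.01 wz -0.15
-> (0.5471, 0.3158, 0.2, -97.1) rows 7
  x 3.7 y 9.8 z -41.6 wy 2.4
  x 5.4 y 9.8 z -41.4 wy 2.4
  x 7.1 y 9.8 z -41.1 wy 2.4
  x 8.8 y 9.8 z -40.8 wy 2.4
  x 10.5 y 9.8 z -40.4 wy 2.4
  x 12.1 y 9.8 z -39.9 wy 2.4
  x 13.8 y 9.8 z -39.4 wy 2.4
-> (0.5471, 0.3158, 0.045) rows 4
  x 0.0 y 38.8 z 0.0 wy -0.0
  x 0.0 y 38.8 z 0.0 wy -0.0
  x 0.0 y 38.8 z 0.0 wy -0.0
  x 0.0 y 38.8 z 0.0 wy -0.0
```

View pics/l2.png

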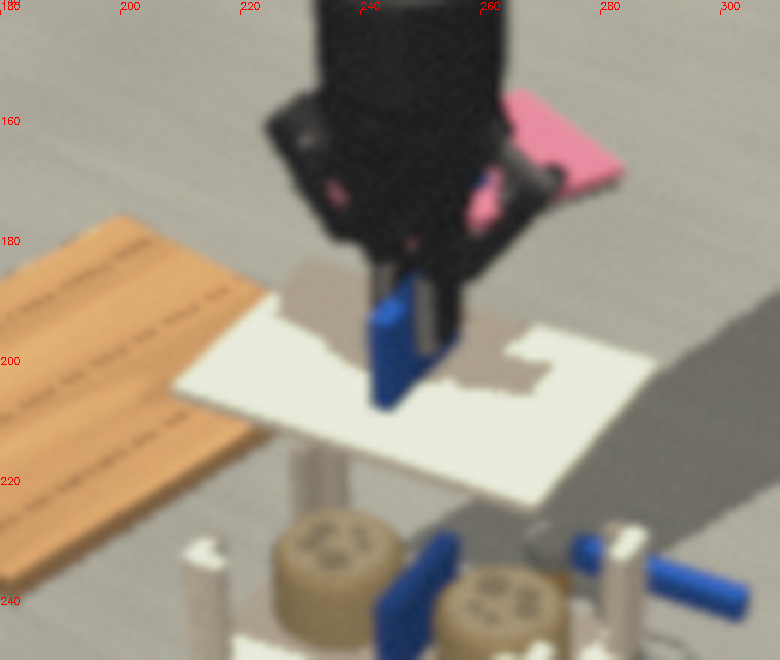

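jog_arm:
  motion:
    - {"x": 4,"y": 0,"z": -42,"wx": 0,"wy": 2.4,"wz": 0,"grip": -1}
    - {"x": 5,"y": 0,"z": -42,"wx": 0,"wy": 2.4,"wz": 0,"grip": -1}
    - {"x": 7,"y": 0,"z": -41,"wx": 0,"wy": 2.4,"wz": 0,"grip": -1}
    - {"x": 9,"y": 10,"z": -41,"wx": 0,"wy": 2.4,"wz": 0,"grip": -1}
    - {"x": 10,"y": 20,"z": -40,"wx": 0,"wy": 2.4,"wz": 0,"grip": -1}

```text
t: 6.4
tcp_pos: [0.565, 0.2382, 0.229]
orientation: [[-0.998, -0.01, -0.059], [0.059, 0.0, -0.998], [0.01, -1.0, 0.0]]
ft_force: [0.3, -0.4, -3.4]
width: 0.009
```

jog_arm:
  motion:
    - {"x": 12,"y": 25,"z": -40,"wx": 0,"wy": 2.4,"wz": 0,"grip": -1}
    - {"x": 14,"y": 30,"z": -39,"wx": 0,"wy": 2.4,"wz": 0,"grip": -1}
    - {"x": 0,"y": 0,"z": 0,"wx": 0,"wy": 0,"wz": 0,"grip": -1}

```text
t: 6.78
tcp_pos: [0.5386, 0.3225, 0.1644]
orientation: [[-0.99, -0.022, -0.141], [0.141, -0.004, -0.99], [0.021, -1.0, 0.007]]
ft_force: [-0.6, -0.6, -2.9]
width: 0.0089
```

```bash
python3 -c "
from h import *
plan((.5471,.3158,.06,-97.1),(.5471,.3158,.040),step=40)
"
```

```text
t 6.78 tcp [0.5386 0.3225 0.1644] w 0.0089 F [-0.5859 -0.6014 -2.915 ] q [0.3763 0.2557 1.7409 0.0048 1.1672 2.0871]
phi -98.13 tiltfix wx -0.41 wz 1.23
-> (0.5471, 0.3158, 0.06, -97.1) rows 3
  x -3.1 y 34.8 z 1.8 wy -0.3
  x -3.1 y 34.8 z 1.8 wy -0.3
  x -3.1 y 34.8 z 1.8 wy -0.3
-> (0.5471, 0.3158, 0.04) rows 1
  x 0.0 y 20.0 z 0.0 wy -0.0
```

jog_arm:
  motion:
    - {"x": -3,"y": 33,"z": 2,"wx": -0.4,"wy": -0.3,"wz": 1.2,"grip": -1}
    - {"x": -3,"y": 33,"z": 2,"wx": 0,"wy": -0.3,"wz": 0,"grip": -1}
    - {"x": -3,"y": 33,"z": 2,"wx": 0,"wy": -0.3,"wz": 0,"grip": -1}
    - {"x": 0,"y": 0,"z": 0,"wx": 0,"wy": 0,"wz": 0,"grip": -1}

```text
t: 7.28
tcp_pos: [0.5461, 0.3124, 0.0615]
orientation: [[-0.992, -0.001, -0.124], [0.124, -0.003, -0.992], [0.001, -1.0, 0.003]]
ft_force: [-0.1, 0.5, -4.0]
width: 0.009
```

```bash
python3 -c "
from h import *
plan((.5471,.3158,.040,-97.1),step=40)
"
```

```text
t 7.28 tcp [0.5461 0.3124 0.0615] w 0.009 F [-0.0975  0.4902 -3.9892] q [ 0.3593  0.3742  1.7999 -0.0023  0.9697  2.056 ]
phi -97.14 tiltfix wx -0.16 wz 0.06
-> (0.5471, 0.3158, 0.04, -97.1) rows 1
  x -0.5 y 21.5 z -3.5 wy -0.0
```

jog_arm:
  motion:
    - {"x": 0,"y": 12,"z": -3,"wx": -0.2,"wy": 0,"wz": 0,"grip": -1}
    - {"x": 0,"y": 6,"z": 0,"wx": 0,"wy": 0,"wz": 0,"grip": -1}
    - {"x": 0,"y": 0,"z": 0,"wx": 0,"wy": 0,"wz": 0,"grip": -1}

```text
t: 7.65
tcp_pos: [0.5493, 0.3158, 0.0464]
orientation: [[-0.992, 0.005, -0.125], [0.125, 0.003, -0.992], [-0.004, -1.0, -0.004]]
ft_force: [0.5, -0.7, -3.7]
width: 0.0088
```

jog_arm:
  motion:
    - {"x": 0,"y": 2,"z": 0,"wx": 0,"wy": 0,"wz": 0,"grip": -1}
    - {"x": 0,"y": 0,"z": 0,"wx": 0,"wy": 0,"wz": 0,"grip": -1}

```text
t: 7.9
tcp_pos: [0.5502, 0.3163, 0.0459]
orientation: [[-0.992, 0.007, -0.125], [0.125, 0.004, -0.992], [-0.007, -1.0, -0.005]]
ft_force: [-1.2, -0.2, -2.9]
width: 0.0091
```

jog_arm:
  motion:
    - {"x": 2,"y": 4,"z": 0,"wx": 0,"wy": 0,"wz": -0.4,"grip": -1}
    - {"x": 0,"y": 3,"z": 0,"wx": 0,"wy": 0,"wz": 0,"grip": -1}
    - {"x": 0,"y": 0,"z": 0,"wx": 0,"wy": 0,"wz": 0,"grip": -1}

```text
t: 8.28
tcp_pos: [0.5486, 0.3169, 0.0396]
orientation: [[-0.992, 0.001, -0.125], [0.125, 0.005, -0.992], [-0.001, -1.0, -0.005]]
ft_force: [-0.2, 0.0, -1.6]
width: 0.0092
```

Nearly in contact; release onto the mat, then rise.

jog_arm:
  motion:
    - {"x": 0,"y": 2,"z": 0,"wx": 0,"wy": 0,"wz": 0,"grip": -1}
    - {"x": 0,"y": 0,"z": 0,"wx": 0,"wy": 0,"wz": 0,"grip": -0.2}
    - {"x": 0,"y": 0,"z": 0,"wx": 0,"wy": 0,"wz": 0,"grip": 0}
    - {"x": 0,"y": -50,"z": 0,"wx": 0,"wy": 0,"wz": 0,"grip": 0}
    - {"x": 0,"y": -60,"z": 0,"wx": 0,"wy": 0,"wz": 0,"grip": 0}

```text
t: 8.9
tcp_pos: [0.5464, 0.3155, 0.1461]
orientation: [[-0.992, -0.008, -0.125], [0.125, 0.002, -0.992], [0.008, -1.0, -0.001]]
ft_force: [1.7, -0.7, 1.3]
width: 0.0425
```

jog_arm:
  motion:
    - {"x": 0,"y": -60,"z": 0,"wx": 0,"wy": -10,"wz": 0,"grip": 1}
    - {"x": 0,"y": -40,"z": 0,"wx": 0,"wy": -10,"wz": 0,"grip": 1}

```text
t: 9.15
tcp_pos: [0.5479, 0.3155, 0.2512]
orientation: [[-0.973, -0.004, 0.232], [-0.232, 0.004, -0.973], [0.003, -1.0, -0.005]]
ft_force: [0.6, -0.3, -0.4]
width: 0.077
```

```bash
python3 -c "
from h import *
im=snap('scene','s3');im=snap('top','t3')
plan((.6,-.12,.28,9.3),step=58)
"
```

```text
t 9.25 tcp [0.55   0.3163 0.2551] w 0.0851 F [-0.0089 -0.196   0.0082] q [0.3602 0.1773 1.6625 0.0051 1.2953 1.6996]
phi -76.82 tiltfix wx 0.33 wz -0.34
-> (0.6, -0.12, 0.28, 9.3) rows 9
  x 5.6 y -2.8 z 48.5 wy -9.6
  x 13.6 y -2.8 z 46.9 wy -9.6
  x 21.2 y -2.8 z 43.9 wy -9.6
  x 28.2 y -2.8 z 39.8 wy -9.6
  x 34.5 y -2.8 z 34.6 wy -9.6
  x 39.7 y -2.8 z 28.3 wy -9.6
  x 43.9 y -2.8 z 21.3 wy -9.6
  x 46.8 y -2.8 z 13.8 wy -9.6
  x 48.5 y -2.8 z 5.8 wy -9.6
```

View pics/s3.png

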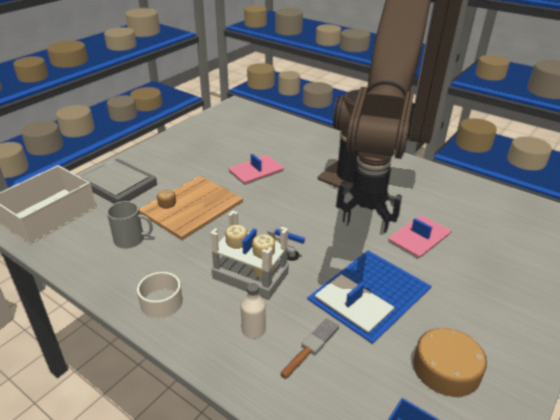

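View pics/t3.png

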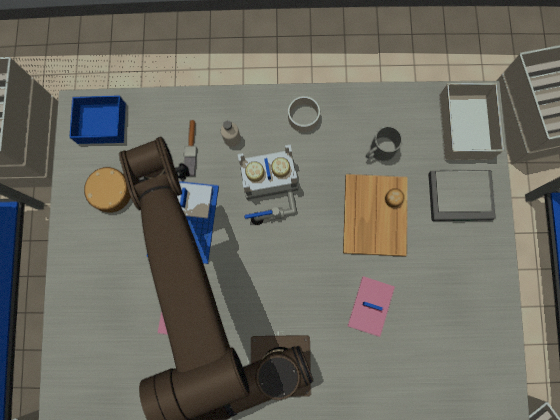

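```bash
python3 -c "
from h import *
a=cv2.imread('pics/top0.png')
crop(cv2.imread('pics/t3.png'),225,130,90,100,7,'c5');crop(cv2.imread('pics/s3.png'),300,240,140,100,5,'c6')
"
```

```text
(no output)
```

View pics/c5.png

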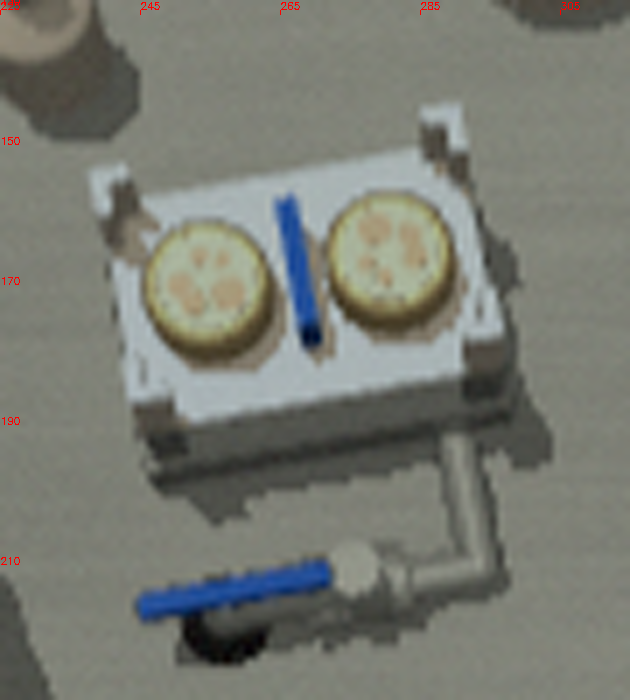

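View pics/c6.png

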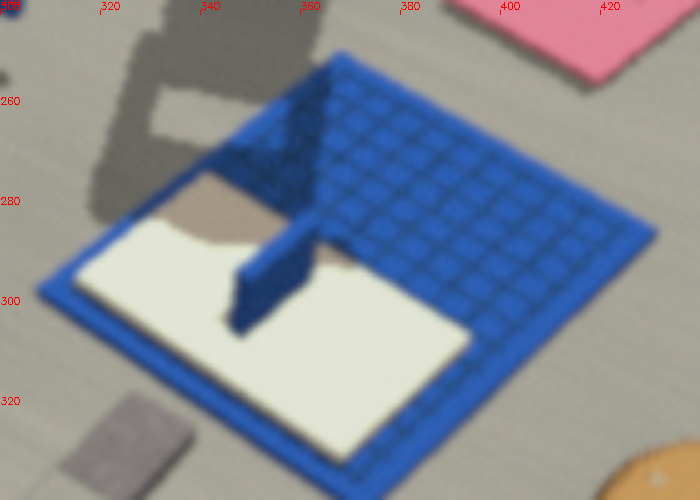

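```bash
python3 -c "
from h import *
for q in [(207,283),(391,248)]: print(ray('top',cp(q,225,130,7),.144))
for q in [(287,200),(312,345)]: print('web',ray('top',cp(q,225,130,7),.148))
a,b=[ray('top',cp(q,225,130,7),.08)[0] for q in [(330,575),(140,607)]];d=b-a;print('handle ang',np.degrees(np.arctan2(d[1],d[0])))
fit(rect('top',[(90,172),(458,103)],225,130,.055,.085,.162,k=7),[.62,.03,.16])
c,s=np.cos(np.radians(9.4)),np.sin(np.radians(9.4))
for y in(.042,-.042):print(.6215-s*y,.0305+c*y)
fit(rect('scene',[(345,463),(75,283),(205,170),(470,338)],300,240,.055,.085,.024,k=5),[.55,.31,-.12])
"
```

```text
[[0.614274   0.07127909 0.144     ]]
[[ 0.62905143 -0.0121451   0.144     ]]
web [[0.65135074 0.03459479 0.148     ]]
web [[0.58345622 0.02384972 0.148     ]]
handle ang 98.7598316406863
pose x,y,yawdeg 0.6224 0.0301 9.91 rms 0.14
[[-0.2, 0.0], [0.2, -0.0]]
0.6146403095858519 0.07193603078749272
0.6283596904141482 -0.010936030787492716
pose x,y,yawdeg 0.552 0.3182 -6.68 rms 0.52
[[-0.1, -0.7], [-0.1, -0.4], [-0.1, 1.2], [0.3, 0.1]]
```

```bash
python3 -c "
from h import *
plan((.6287,-.0115,.25,9.3),step=58)
"
```

```text
t 9.25 tcp [0.55   0.3163 0.2551] w 0.0851 F [-0.0089 -0.196   0.0082] q [0.3602 0.1773 1.6625 0.0051 1.2953 1.6996]
phi -76.82 tiltfix wx 0.33 wz -0.34
-> (0.6287, -0.0115, 0.25, 9.3) rows 9
  x -0.2 y 0.6 z 37.5 wy -9.6
  x 6.0 y 0.6 z 37.0 wy -9.6
  x 12.1 y 0.6 z 35.5 wy -9.6
  x 17.8 y 0.6 z 33.0 wy -9.6
  x 23.0 y 0.6 z 29.5 wy -9.6
  x 27.6 y 0.6 z 25.3 wy -9.6
  x 31.4 y 0.6 z 20.3 wy -9.6
  x 34.4 y 0.6 z 14.8 wy -9.6
  x 36.4 y 0.6 z 8.9 wy -9.6
```

jog_arm:
  motion:
    - {"x": 0,"y": 1,"z": 37,"wx": 0,"wy": -9.6,"wz": 0,"grip": 1}
    - {"x": 6,"y": 1,"z": 37,"wx": 0,"wy": -9.6,"wz": 0,"grip": 1}
    - {"x": 12,"y": 1,"z": 35,"wx": 0,"wy": -9.6,"wz": 0,"grip": 1}
    - {"x": 18,"y": 1,"z": 33,"wx": 0,"wy": -9.6,"wz": 0,"grip": 1}
    - {"x": 23,"y": 1,"z": 30,"wx": 0,"wy": -9.6,"wz": 0,"grip": 1}

```text
t: 9.88
tcp_pos: [0.5953, 0.1327, 0.2448]
orientation: [[-0.46, 0.004, 0.888], [-0.888, 0.008, -0.46], [-0.009, -1.0, -0.001]]
ft_force: [-0.2, 0.1, -0.3]
width: 0.0853
```

jog_arm:
  motion:
    - {"x": 28,"y": 1,"z": 25,"wx": 0,"wy": -9.6,"wz": 0,"grip": 1}
    - {"x": 31,"y": 1,"z": 20,"wx": 0,"wy": -9.6,"wz": 0,"grip": 1}
    - {"x": 34,"y": 1,"z": 15,"wx": 0,"wy": -9.6,"wz": 0,"grip": 1}
    - {"x": 36,"y": 1,"z": 9,"wx": 0,"wy": -9.6,"wz": 0,"grip": 1}
    - {"x": 0,"y": 0,"z": 0,"wx": 0,"wy": 0,"wz": 0,"grip": 1}

```text
t: 10.5
tcp_pos: [0.6346, -0.0179, 0.2321]
orientation: [[0.202, -0.003, 0.979], [-0.979, 0.009, 0.202], [-0.01, -1.0, -0.001]]
ft_force: [-0.3, 1.3, 0.2]
width: 0.0851
```

```bash
python3 -c "
from h import *
plan((.6287,-.0115,.18,9.3),step=58)
"
```

```text
t 10.5 tcp [ 0.6346 -0.0179  0.2321] w 0.0851 F [-0.2711  1.3474  0.2328] q [-0.1912  0.2003  1.6783  0.009   1.2674 -0.3976]
phi 11.67 tiltfix wx 0.04 wz -0.55
-> (0.6287, -0.0115, 0.18, 9.3) rows 1
  x -7.5 y 52.1 z -4.5 wy 2.4
```

jog_arm:
  motion:
    - {"x": -7,"y": 22,"z": -4,"wx": 0,"wy": 2.4,"wz": -0.5,"grip": 1}
    - {"x": 0,"y": 25,"z": 0,"wx": 0,"wy": 0,"wz": 0,"grip": 1}
    - {"x": 0,"y": 0,"z": 0,"wx": 0,"wy": 0,"wz": 0,"grip": 1}

```text
t: 10.88
tcp_pos: [0.628, -0.0098, 0.1818]
orientation: [[0.153, -0.003, 0.988], [-0.988, 0.002, 0.153], [-0.003, -1.0, -0.003]]
ft_force: [-0.4, 0.2, 0.1]
width: 0.0852
```

```bash
python3 -c "
from h import *
plan((.6287,-.0115,.107,9.3),step=58)
"
```

```text
t 10.88 tcp [ 0.628  -0.0098  0.1818] w 0.0852 F [-0.3863  0.1957  0.0507] q [-0.1777  0.2296  1.7387  0.0018  1.1768 -0.3316]
phi 8.78 tiltfix wx 0.16 wz -0.16
-> (0.6287, -0.0115, 0.107, 9.3) rows 2
  x 0.9 y 37.4 z 0.2 wy -0.3
  x 0.9 y 37.4 z 0.2 wy -0.3
```

jog_arm:
  motion:
    - {"x": 1,"y": 35,"z": 0,"wx": 0,"wy": -0.3,"wz": 0,"grip": 1}
    - {"x": 1,"y": 30,"z": 0,"wx": 0,"wy": -0.2,"wz": 0,"grip": 1}
    - {"x": 0,"y": 0,"z": 0,"wx": 0,"wy": 0,"wz": 0,"grip": 1}

```text
t: 11.25
tcp_pos: [0.6298, -0.0098, 0.1186]
orientation: [[0.16, 0.002, 0.987], [-0.987, 0.002, 0.16], [-0.002, -1.0, 0.002]]
ft_force: [-0.2, -0.5, -0.2]
width: 0.0855
```

```bash
python3 -c "
from h import *
plan((.6287,-.0115,.107,9.3),step=58)
im=snap('scene');crop(im,180,150,130,110,6,'k1')
"
```

```text
t 11.25 tcp [ 0.6298 -0.0098  0.1186] w 0.0855 F [-0.1989 -0.5354 -0.1915] q [-0.1774  0.2995  1.7777  0.0029  1.0631 -0.3391]
phi 9.18 tiltfix wx -0.12 wz -0.11
-> (0.6287, -0.0115, 0.107, 9.3) rows 1
  x 1.5 y 11.6 z -1.4 wy -0.1
```

View pics/k1.png

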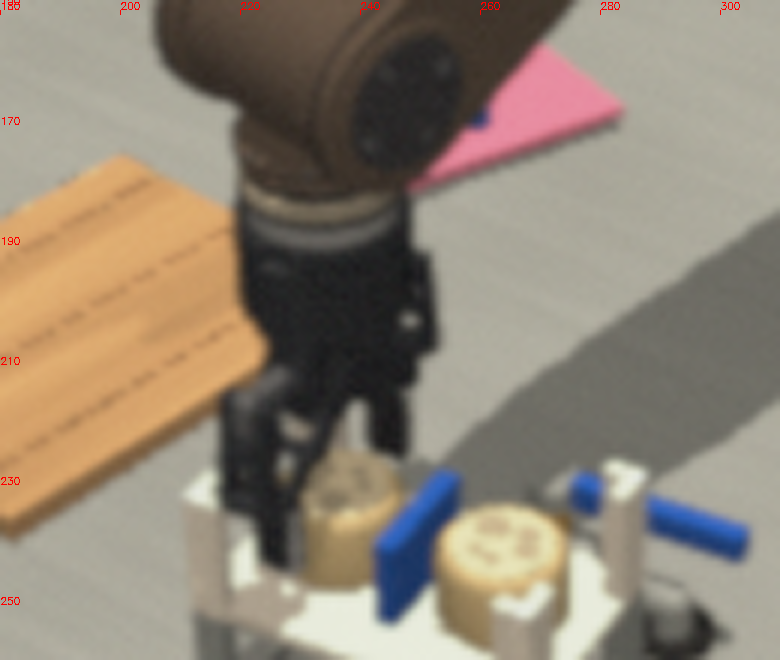

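jog_arm:
  motion:
    - {"x": 2,"y": 9,"z": -1,"wx": 0,"wy": 0,"wz": 0,"grip": 1}
    - {"x": 0,"y": 0,"z": 0,"wx": 0,"wy": 0,"wz": 0,"grip": 1}
    - {"x": 0,"y": 0,"z": 0,"wx": 0,"wy": 0,"wz": 0,"grip": -1}
    - {"x": 0,"y": 0,"z": 0,"wx": 0,"wy": 0,"wz": 0,"grip": -1}
    - {"x": 0,"y": 0,"z": 0,"wx": 0,"wy": 0,"wz": 0,"grip": -1}

```text
t: 11.92
tcp_pos: [0.634, -0.0124, 0.1176]
orientation: [[0.159, 0.015, 0.987], [-0.987, 0.0, 0.159], [0.002, -1.0, 0.015]]
ft_force: [-1.2, -0.7, -1.5]
width: 0.0584
```

jog_arm:
  motion:
    - {"x": 0,"y": -10,"z": 0,"wx": 0,"wy": 0,"wz": 0,"grip": -1}
    - {"x": 0,"y": -30,"z": 0,"wx": 0,"wy": 0,"wz": 0,"grip": -1}
    - {"x": 0,"y": -45,"z": 0,"wx": 0,"wy": 0,"wz": 0,"grip": -1}
    - {"x": 0,"y": -45,"z": 0,"wx": 0,"wy": 0,"wz": 0,"grip": -1}
    - {"x": 0,"y": 0,"z": 0,"wx": 0,"wy": 0,"wz": 0,"grip": -1}

```text
t: 12.55
tcp_pos: [0.6311, -0.0123, 0.2513]
orientation: [[0.159, 0.012, 0.987], [-0.987, 0.001, 0.159], [0.001, -1.0, 0.012]]
ft_force: [-0.3, -0.5, -1.9]
width: 0.0583
```

```bash
python3 -c "
from h import *
plan((.4098,-.3752,.15,-4),step=58)
im=snap('scene');crop(im,180,120,130,120,6,'k2')
"
```

```text
t 12.55 tcp [ 0.6311 -0.0123  0.2513] w 0.0583 F [-0.2704 -0.4709 -1.86  ] q [-0.1812  0.17    1.6778  0.003   1.2819 -0.3417]
phi 9.15 tiltfix wx -0.70 wz 0.07
-> (0.4098, -0.3752, 0.15, -4) rows 8
  x 40.4 y 12.7 z -34.5 wy 1.6
  x 41.4 y 12.7 z -33.3 wy 1.6
  x 42.3 y 12.7 z -32.1 wy 1.6
  x 43.2 y 12.7 z -30.9 wy 1.6
  x 44.1 y 12.7 z -29.7 wy 1.6
  x 44.9 y 12.7 z -28.4 wy 1.6
  x 45.7 y 12.7 z -27.1 wy 1.6
  x 46.5 y 12.7 z -25.8 wy 1.6
```

View pics/k2.png

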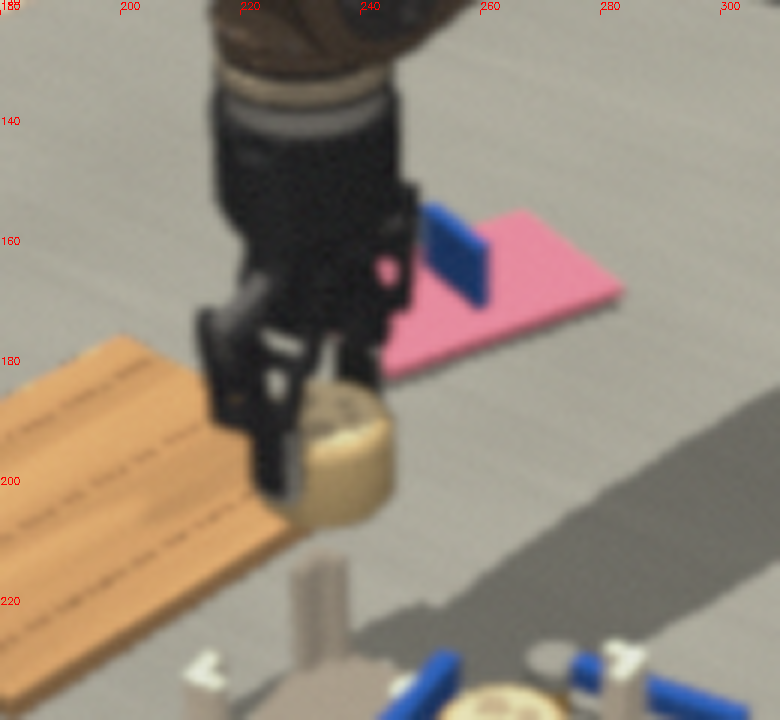

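jog_arm:
  motion:
    - {"x": 40,"y": 0,"z": -34,"wx": -0.7,"wy": 1.6,"wz": 0,"grip": -1}
    - {"x": 41,"y": 0,"z": -33,"wx": 0,"wy": 1.6,"wz": 0,"grip": -1}
    - {"x": 42,"y": 10,"z": -32,"wx": 0,"wy": 1.6,"wz": 0,"grip": -1}
    - {"x": 43,"y": 15,"z": -31,"wx": 0,"wy": 1.6,"wz": 0,"grip": -1}
    - {"x": 44,"y": 20,"z": -30,"wx": 0,"wy": 1.6,"wz": 0,"grip": -1}

```text
t: 13.22
tcp_pos: [0.4856, -0.2387, 0.1938]
orientation: [[0.023, -0.016, 1.0], [-1.0, 0.005, 0.023], [-0.005, -1.0, -0.016]]
ft_force: [0.6, -1.4, -0.4]
width: 0.0584
```

jog_arm:
  motion:
    - {"x": 45,"y": 20,"z": -28,"wx": 0,"wy": 1.6,"wz": 0,"grip": -1}
    - {"x": 46,"y": 20,"z": -27,"wx": 0,"wy": 1.6,"wz": 0,"grip": -1}
    - {"x": 46,"y": 15,"z": -26,"wx": 0,"wy": 1.6,"wz": 0,"grip": -1}
    - {"x": 0,"y": 0,"z": 0,"wx": 0,"wy": 0,"wz": 0,"grip": -1}

```text
t: 13.72
tcp_pos: [0.393, -0.3761, 0.127]
orientation: [[-0.069, -0.027, 0.997], [-0.998, 0.018, -0.068], [-0.017, -0.999, -0.028]]
ft_force: [-0.1, 0.5, -0.3]
width: 0.0581
```

```bash
python3 -c "
from h import *
plan((.4098,-.3752,.06,-4),step=40)
"
```

```text
t 13.72 tcp [ 0.393  -0.3761  0.127 ] w 0.0581 F [-0.1496  0.5492 -0.2583] q [-0.9448  0.1287  1.9645 -0.0126  1.0792 -0.8702]
phi -3.91 tiltfix wx 1.62 wz -0.95
-> (0.4098, -0.3752, 0.06, -4) rows 2
  x -1.0 y 33.5 z 8.3 wy 0.0
  x -1.0 y 33.5 z 8.3 wy 0.0
```

jog_arm:
  motion:
    - {"x": -1,"y": 33,"z": 8,"wx": 1.6,"wy": 0,"wz": -1,"grip": -1}
    - {"x": -1,"y": 33,"z": 8,"wx": 0,"wy": 0,"wz": 0,"grip": -1}
    - {"x": 0,"y": 0,"z": 0,"wx": 0,"wy": 0,"wz": 0,"grip": -1}

```text
t: 14.1
tcp_pos: [0.4071, -0.3712, 0.0558]
orientation: [[-0.069, -0.003, 0.998], [-0.998, 0.005, -0.069], [-0.005, -1.0, -0.004]]
ft_force: [-0.4, 0.7, -0.9]
width: 0.0585
```

```bash
python3 -c "
from h import *
plan((.4098,-.3752,.033,-4),step=40)
im=snap('scene');crop(im,120,130,130,110,6,'k3')
"
```

```text
t 14.1 tcp [ 0.4071 -0.3712  0.0558] w 0.0585 F [-0.4223  0.6783 -0.8873] q [-0.9237  0.2334  1.9948  0.0006  0.9193 -0.8548]
phi -3.97 tiltfix wx 0.20 wz -0.27
-> (0.4098, -0.3752, 0.033, -4) rows 1
  x 3.8 y 22.8 z 3.0 wy 0.0
```

View pics/k3.png

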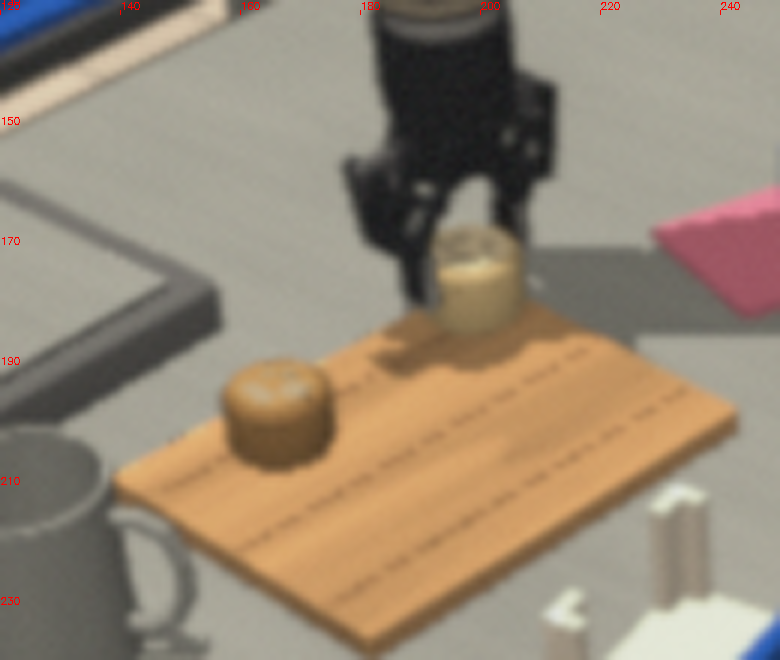

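jog_arm:
  motion:
    - {"x": 4,"y": 13,"z": 3,"wx": 0.2,"wy": 0,"wz": -0.3,"grip": -1}
    - {"x": 0,"y": 7,"z": 0,"wx": 0,"wy": 0,"wz": 0,"grip": -1}
    - {"x": 0,"y": 3,"z": 0,"wx": 0,"wy": 0,"wz": 0,"grip": -1}
    - {"x": 0,"y": 0,"z": 0,"wx": 0,"wy": 0,"wz": 0,"grip": -1}

```text
t: 14.65
tcp_pos: [0.4123, -0.3779, 0.0365]
orientation: [[-0.068, 0.005, 0.998], [-0.998, -0.008, -0.068], [0.007, -1.0, 0.006]]
ft_force: [0.9, -0.3, -1.4]
width: 0.0581
```

jog_arm:
  motion:
    - {"x": 0,"y": 5,"z": 0,"wx": -0.2,"wy": 0,"wz": 0.3,"grip": -1}
    - {"x": 0,"y": 2,"z": 0,"wx": 0,"wy": 0,"wz": 0,"grip": -1}
    - {"x": 0,"y": 0,"z": 0,"wx": 0,"wy": 0,"wz": 0,"grip": -1}

```text
t: 15.02
tcp_pos: [0.4127, -0.3787, 0.0311]
orientation: [[-0.068, 0.002, 0.998], [-0.998, -0.003, -0.068], [0.003, -1.0, 0.002]]
ft_force: [-0.0, -0.1, -0.9]
width: 0.0581
```

jog_arm:
  motion:
    - {"x": 0,"y": 1,"z": 0,"wx": 0,"wy": 0,"wz": 0,"grip": -1}
    - {"x": 0,"y": 0,"z": 0,"wx": 0,"wy": 0,"wz": 0,"grip": 1}
    - {"x": 0,"y": 0,"z": 0,"wx": 0,"wy": 0,"wz": 0,"grip": 1}
    - {"x": 0,"y": -40,"z": 0,"wx": 0,"wy": 0,"wz": 0,"grip": 1}
    - {"x": 0,"y": -60,"z": 0,"wx": 0,"wy": 0,"wz": 0,"grip": 1}

```text
t: 15.65
tcp_pos: [0.4101, -0.3756, 0.1266]
orientation: [[-0.068, -0.005, 0.998], [-0.998, 0.007, -0.068], [-0.007, -1.0, -0.006]]
ft_force: [0.3, -1.1, -0.8]
width: 0.0851
```

jog_arm:
  motion:
    - {"x": 0,"y": -60,"z": 0,"wx": 0,"wy": 0,"wz": 0,"grip": 1}
    - {"x": 0,"y": -60,"z": 0,"wx": 0,"wy": 0,"wz": 0,"grip": 1}

```text
t: 15.9
tcp_pos: [0.4101, -0.3758, 0.249]
orientation: [[-0.068, -0.006, 0.998], [-0.998, 0.008, -0.068], [-0.008, -1.0, -0.007]]
ft_force: [0.9, -0.9, 0.0]
width: 0.0853
```

```bash
python3 -c "
from h import *
im=snap('scene','s4')
plan((.6145,.0716,.24,9.3),step=58)
"
```

```text
t 15.95 tcp [ 0.413  -0.3792  0.2598] w 0.0853 F [ 1.9792 -1.8291  6.4979] q [-0.9239  0.0095  1.8343  0.0003  1.2916 -0.8559]
phi -3.9 tiltfix wx -0.25 wz 0.26
-> (0.6145, 0.0716, 0.24, 9.3) rows 9
  x -51.5 y 2.2 z 18.9 wy -1.5
  x -51.0 y 2.2 z 20.2 wy -1.5
  x -50.5 y 2.2 z 21.5 wy -1.5
  x -49.9 y 2.2 z 22.8 wy -1.5
  x -49.3 y 2.2 z 24.1 wy -1.5
  x -48.7 y 2.2 z 25.4 wy -1.5
  x -48.0 y 2.2 z 26.6 wy -1.5
  x -47.3 y 2.2 z 27.8 wy -1.5
  x -46.6 y 2.2 z 29.0 wy -1.5
```

View pics/s4.png

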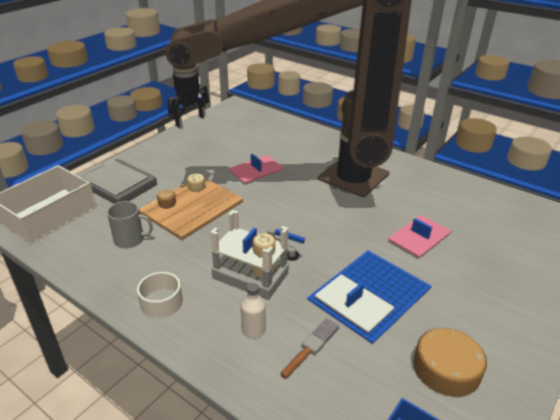

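jog_arm:
  motion:
    - {"x": -52,"y": 2,"z": 19,"wx": 0,"wy": -1.5,"wz": 0,"grip": 1}
    - {"x": -51,"y": 2,"z": 20,"wx": 0,"wy": -1.5,"wz": 0,"grip": 1}
    - {"x": -50,"y": 2,"z": 21,"wx": 0,"wy": -1.5,"wz": 0,"grip": 1}
    - {"x": -50,"y": 2,"z": 23,"wx": 0,"wy": -1.5,"wz": 0,"grip": 1}
    - {"x": -49,"y": 2,"z": 24,"wx": 0,"wy": -1.5,"wz": 0,"grip": 1}

```text
t: 16.58
tcp_pos: [0.528, -0.1274, 0.2523]
orientation: [[0.058, 0.014, 0.998], [-0.998, -0.014, 0.058], [0.015, -1.0, 0.013]]
ft_force: [-0.2, -0.7, -0.8]
width: 0.0851
```

jog_arm:
  motion:
    - {"x": -49,"y": 2,"z": 25,"wx": 0,"wy": -1.5,"wz": 0,"grip": 1}
    - {"x": -48,"y": 2,"z": 27,"wx": 0,"wy": -1.5,"wz": 0,"grip": 1}
    - {"x": -47,"y": 2,"z": 28,"wx": 0,"wy": -1.5,"wz": 0,"grip": 1}
    - {"x": -46,"y": 2,"z": 29,"wx": 0,"wy": -1.5,"wz": 0,"grip": 1}
    - {"x": 0,"y": 0,"z": 0,"wx": 0,"wy": 0,"wz": 0,"grip": 1}

```text
t: 17.2
tcp_pos: [0.6208, 0.083, 0.2401]
orientation: [[0.171, 0.015, 0.985], [-0.985, -0.014, 0.171], [0.017, -1.0, 0.013]]
ft_force: [0.1, -0.5, -0.3]
width: 0.0855
```

```bash
python3 -c "
from h import *
plan((.6145,.0716,.18,9.3),step=58)
"
```

```text
t 17.2 tcp [0.6208 0.083  0.2401] w 0.0855 F [ 0.1011 -0.4766 -0.3023] q [-0.0234  0.1667  1.7022 -0.0144  1.257  -0.1906]
phi 9.83 tiltfix wx -0.73 wz 0.95
-> (0.6145, 0.0716, 0.18, 9.3) rows 2
  x 5.1 y 30.0 z -4.1 wy 0.3
  x 5.1 y 30.0 z -4.0 wy 0.3
```

jog_arm:
  motion:
    - {"x": 5,"y": 28,"z": -4,"wx": -0.7,"wy": 0.5,"wz": 0.9,"grip": 1}
    - {"x": 5,"y": 28,"z": -4,"wx": 0,"wy": 0,"wz": 0,"grip": 1}
    - {"x": 0,"y": 0,"z": 0,"wx": 0,"wy": 0,"wz": 0,"grip": 1}

```text
t: 17.58
tcp_pos: [0.6126, 0.0681, 0.1779]
orientation: [[0.159, -0.005, 0.987], [-0.987, -0.0, 0.159], [-0.001, -1.0, -0.005]]
ft_force: [-0.4, -0.7, 0.6]
width: 0.0856
```

```bash
python3 -c "
from h import *
plan((.6145,.0716,.112,9.3),step=58)
"
```

```text
t 17.57 tcp [0.6126 0.0681 0.1779] w 0.0856 F [-0.387  -0.6696  0.5694] q [-0.0536  0.2094  1.7701 -0.0004  1.167  -0.2126]
phi 9.12 tiltfix wx 0.28 wz -0.04
-> (0.6145, 0.0716, 0.112, 9.3) rows 2
  x -1.6 y 33.0 z 1.2 wy -0.1
  x -1.6 y 33.0 z 1.2 wy -0.1
```

jog_arm:
  motion:
    - {"x": -2,"y": 33,"z": 1,"wx": 0.2,"wy": 0,"wz": 0,"grip": 1}
    - {"x": -1,"y": 32,"z": 1,"wx": 0,"wy": 0,"wz": 0,"grip": 1}
    - {"x": 0,"y": 0,"z": 0,"wx": 0,"wy": 0,"wz": 0,"grip": 1}

```text
t: 17.95
tcp_pos: [0.614, 0.0673, 0.1121]
orientation: [[0.152, -0.0, 0.988], [-0.988, 0.001, 0.152], [-0.001, -1.0, -0.0]]
ft_force: [-0.4, 0.0, -1.0]
width: 0.0854
```

```bash
python3 -c "
from h import *
plan((.6145,.0716,.112,9.3),step=58)
"
```

```text
t 17.95 tcp [0.614  0.0673 0.1121] w 0.0854 F [-0.4077  0.0328 -1.0478] q [-0.0552  0.2837  1.811   0.0008  1.0473 -0.2082]
phi 8.74 tiltfix wx 0.01 wz -0.04
-> (0.6145, 0.0716, 0.112, 9.3) rows 1
  x -4.2 y 0.1 z 1.2 wy -0.6
```

jog_arm:
  motion:
    - {"x": -5,"y": 0,"z": 1,"wx": 0,"wy": -0.6,"wz": 0,"grip": 1}
    - {"x": 0,"y": 0,"z": 0,"wx": 0,"wy": 0,"wz": 0,"grip": 1}
    - {"x": 0,"y": 0,"z": 0,"wx": 0,"wy": 0,"wz": 0,"grip": -1}
    - {"x": 0,"y": 0,"z": 0,"wx": 0,"wy": 0,"wz": 0,"grip": -1}
    - {"x": 0,"y": 0,"z": 0,"wx": 0,"wy": 0,"wz": 0,"grip": -1}

```text
t: 18.58
tcp_pos: [0.6178, 0.0717, 0.1191]
orientation: [[0.162, 0.01, 0.987], [-0.987, 0.0, 0.162], [0.001, -1.0, 0.01]]
ft_force: [-0.4, -0.0, -0.9]
width: 0.0583
```

jog_arm:
  motion:
    - {"x": 0,"y": -10,"z": 0,"wx": 0,"wy": 0,"wz": 0,"grip": -1}
    - {"x": 0,"y": -30,"z": 0,"wx": 0,"wy": 0,"wz": 0,"grip": -1}
    - {"x": 0,"y": -50,"z": 0,"wx": 0,"wy": 0,"wz": 0,"grip": -1}
    - {"x": 0,"y": -50,"z": 0,"wx": 0,"wy": 0,"wz": 0,"grip": -1}
    - {"x": 0,"y": 0,"z": 0,"wx": 0,"wy": 0,"wz": 0,"grip": -1}

```text
t: 19.2
tcp_pos: [0.6155, 0.0719, 0.263]
orientation: [[0.162, 0.007, 0.987], [-0.987, 0.0, 0.162], [0.001, -1.0, 0.007]]
ft_force: [-0.7, -0.3, -1.6]
width: 0.0583
```

```bash
python3 -c "
from h import *
plan((.4171,-.2654,.12,-4),step=56)
"
```

```text
t 19.2 tcp [0.6155 0.0719 0.263 ] w 0.0583 F [-0.7084 -0.2666 -1.5736] q [-0.0477  0.1395  1.6905  0.0008  1.3049 -0.2106]
phi 9.32 tiltfix wx -0.38 wz 0.03
-> (0.4171, -0.2654, 0.12, -4) rows 8
  x 37.6 y 17.9 z -31.3 wy 1.7
  x 38.5 y 17.9 z -30.2 wy 1.7
  x 39.3 y 17.9 z -29.1 wy 1.7
  x 40.2 y 17.9 z -27.9 wy 1.7
  x 41.0 y 17.9 z -26.7 wy 1.7
  x 41.7 y 17.9 z -25.5 wy 1.7
  x 42.4 y 17.9 z -24.3 wy 1.7
  x 43.1 y 17.9 z -23.1 wy 1.7
```

jog_arm:
  motion:
    - {"x": 38,"y": 0,"z": -31,"wx": -0.3,"wy": 1.7,"wz": 0,"grip": -1}
    - {"x": 39,"y": 0,"z": -30,"wx": 0,"wy": 1.7,"wz": 0,"grip": -1}
    - {"x": 39,"y": 15,"z": -29,"wx": 0,"wy": 1.7,"wz": 0,"grip": -1}
    - {"x": 40,"y": 20,"z": -28,"wx": 0,"wy": 1.7,"wz": 0,"grip": -1}
    - {"x": 41,"y": 25,"z": -27,"wx": 0,"wy": 1.7,"wz": 0,"grip": -1}

```text
t: 19.82
tcp_pos: [0.488, -0.1417, 0.1987]
orientation: [[0.017, 0.001, 1.0], [-1.0, -0.0, 0.017], [0.0, -1.0, 0.001]]
ft_force: [1.0, -1.1, -0.8]
width: 0.0587
```

jog_arm:
  motion:
    - {"x": 42,"y": 25,"z": -25,"wx": 0,"wy": 1.7,"wz": 0,"grip": -1}
    - {"x": 42,"y": 25,"z": -24,"wx": 0,"wy": 1.7,"wz": 0,"grip": -1}
    - {"x": 43,"y": 20,"z": -23,"wx": 0,"wy": 1.7,"wz": 0,"grip": -1}
    - {"x": 0,"y": 0,"z": 0,"wx": 0,"wy": 0,"wz": 0,"grip": -1}

```text
t: 20.32
tcp_pos: [0.4059, -0.2701, 0.1196]
orientation: [[-0.08, -0.007, 0.997], [-0.997, 0.007, -0.08], [-0.006, -1.0, -0.008]]
ft_force: [0.2, 0.2, -0.3]
width: 0.0586
```

```bash
python3 -c "
from h import *
plan((.4171,-.2654,.05,-4),step=40)
"
```

```text
t 20.32 tcp [ 0.4059 -0.2701  0.1196] w 0.0586 F [ 0.2171  0.1568 -0.2981] q [-0.7955  0.0014  2.1144 -0.0004  1.036  -0.7154]
phi -4.58 tiltfix wx 0.45 wz -0.37
-> (0.4171, -0.2654, 0.05, -4) rows 2
  x -2.8 y 34.8 z 5.4 wy -0.3
  x -2.8 y 34.8 z 5.4 wy -0.3
```

jog_arm:
  motion:
    - {"x": -3,"y": 33,"z": 5,"wx": 0.4,"wy": 0,"wz": -0.4,"grip": -1}
    - {"x": -3,"y": 33,"z": 5,"wx": 0,"wy": 0,"wz": 0,"grip": -1}
    - {"x": 0,"y": 0,"z": 0,"wx": 0,"wy": 0,"wz": 0,"grip": -1}

```text
t: 20.7
tcp_pos: [0.416, -0.2632, 0.0513]
orientation: [[-0.08, -0.001, 0.997], [-0.997, 0.001, -0.08], [-0.001, -1.0, -0.001]]
ft_force: [-1.2, 0.3, -0.4]
width: 0.0579
```

```bash
python3 -c "
from h import *
plan((.4171,-.2654,.033,-4),step=40)
"
```

```text
t 20.7 tcp [ 0.416  -0.2632  0.0513] w 0.0579 F [-1.2424  0.2602 -0.4205] q [-0.7704  0.1201  2.1388 -0.0002  0.8844 -0.69  ]
phi -4.61 tiltfix wx 0.08 wz -0.05
-> (0.4171, -0.2654, 0.033, -4) rows 1
  x 2.1 y 18.3 z 1.3 wy -0.6
```

jog_arm:
  motion:
    - {"x": 2,"y": 11,"z": 1,"wx": 0.1,"wy": 0,"wz": 0,"grip": -1}
    - {"x": 0,"y": 6,"z": 0,"wx": 0,"wy": 0,"wz": 0,"grip": -1}
    - {"x": 0,"y": 3,"z": 0,"wx": 0,"wy": 0,"wz": 0,"grip": -1}
    - {"x": 0,"y": 0,"z": 0,"wx": 0,"wy": 0,"wz": 0,"grip": -1}

```text
t: 21.2
tcp_pos: [0.419, -0.2663, 0.0335]
orientation: [[-0.079, 0.005, 0.997], [-0.997, -0.003, -0.079], [0.003, -1.0, 0.005]]
ft_force: [1.4, -0.5, -1.3]
width: 0.0586
```

jog_arm:
  motion:
    - {"x": 0,"y": 2,"z": 0,"wx": 0,"wy": 0,"wz": 0,"grip": -1}
    - {"x": 0,"y": 0,"z": 0,"wx": 0,"wy": 0,"wz": 0,"grip": -1}

```text
t: 21.45
tcp_pos: [0.4196, -0.2669, 0.0323]
orientation: [[-0.079, 0.006, 0.997], [-0.997, -0.004, -0.079], [0.004, -1.0, 0.006]]
ft_force: [-0.1, 0.1, -1.9]
width: 0.0583
```

jog_arm:
  motion:
    - {"x": 0,"y": 0,"z": 0,"wx": 0,"wy": 0,"wz": 0,"grip": 1}
    - {"x": 0,"y": 0,"z": 0,"wx": 0,"wy": 0,"wz": 0,"grip": 1}
    - {"x": 0,"y": -40,"z": 0,"wx": 0,"wy": 0,"wz": 0,"grip": 1}
    - {"x": 0,"y": -60,"z": 0,"wx": 0,"wy": 0,"wz": 0,"grip": 1}
    - {"x": 0,"y": -60,"z": 0,"wx": 0,"wy": 0,"wz": 0,"grip": 1}

```text
t: 22.08
tcp_pos: [0.416, -0.2639, 0.1911]
orientation: [[-0.079, -0.003, 0.997], [-0.997, 0.005, -0.079], [-0.004, -1.0, -0.003]]
ft_force: [1.3, -1.1, 0.8]
width: 0.0853
```

jog_arm:
  motion:
    - {"x": 0,"y": -60,"z": 0,"wx": 0,"wy": 10,"wz": 0,"grip": 0}
    - {"x": 0,"y": -10,"z": 0,"wx": 0,"wy": 10,"wz": 0,"grip": 0}

```text
t: 22.32
tcp_pos: [0.4177, -0.2656, 0.2694]
orientation: [[-0.425, 0.005, 0.905], [-0.905, -0.003, -0.425], [0.001, -1.0, 0.006]]
ft_force: [-0.7, -0.3, 0.5]
width: 0.0517
```

```bash
python3 -c "
from h import *
im=snap('scene','s5');im2=snap('top');crop(im2,225,130,90,100,7,'c7')
plan((.6215,.0305,.26,-80.7),step=58)
"
```

```text
t 22.43 tcp [ 0.4168 -0.2648  0.266 ] w 0.0427 F [ 0.9642 -0.4339 -1.0576] q [-0.7725 -0.1498  1.9733  0.0014  1.3173 -0.3398]
phi -24.81 tiltfix wx -0.07 wz -0.06
-> (0.6215, 0.0305, 0.26, -80.7) rows 7
  x -50.6 y 0.9 z 8.9 wy 8.0
  x -51.3 y 0.9 z 1.7 wy 8.0
  x -51.0 y 0.9 z -5.4 wy 8.0
  x -49.8 y 0.9 z -12.4 wy 8.0
  x -47.6 y 0.9 z -19.2 wy 8.0
  x -44.5 y 0.9 z -25.7 wy 8.0
  x -40.5 y 0.9 z -31.6 wy 8.0
```

View pics/s5.png

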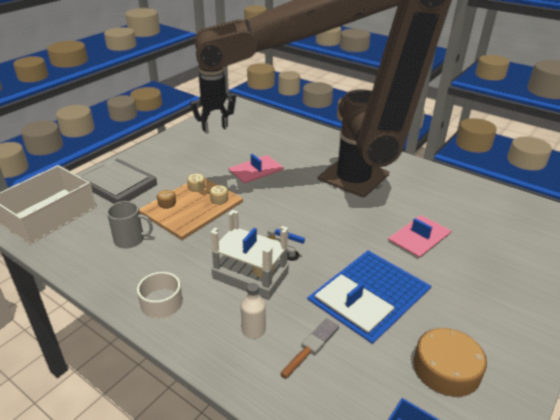

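View pics/c7.png

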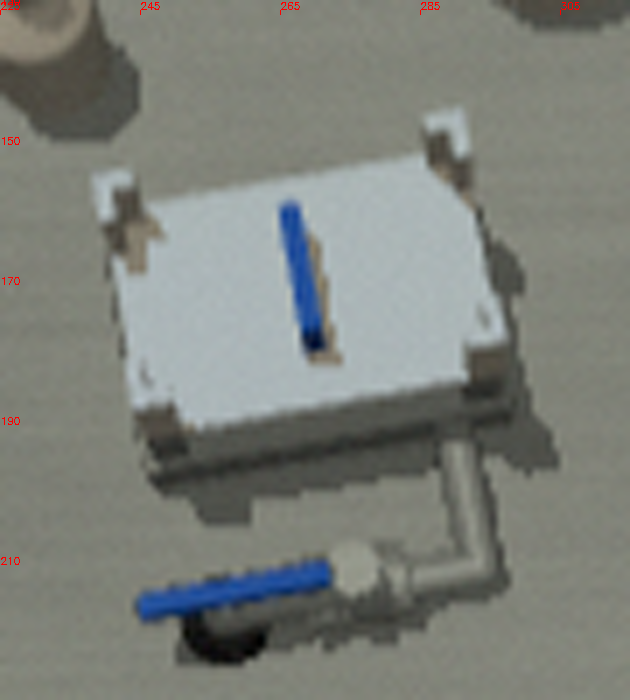

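jog_arm:
  motion:
    - {"x": -51,"y": 1,"z": 9,"wx": 0,"wy": 8,"wz": 0,"grip": 0}
    - {"x": -51,"y": 1,"z": 2,"wx": 0,"wy": 8,"wz": 0,"grip": 0}
    - {"x": -51,"y": 1,"z": -5,"wx": 0,"wy": 8,"wz": 0,"grip": 0}
    - {"x": -50,"y": 1,"z": -12,"wx": 0,"wy": 8,"wz": 0,"grip": 0}
    - {"x": -47,"y": 1,"z": -19,"wx": 0,"wy": 8,"wz": 0,"grip": 0}

```text
t: 23.05
tcp_pos: [0.5643, -0.0515, 0.2523]
orientation: [[-0.91, -0.009, 0.414], [-0.414, 0.004, -0.91], [0.007, -1.0, -0.008]]
ft_force: [-0.3, -1.1, 0.4]
width: 0.0425
```

jog_arm:
  motion:
    - {"x": -44,"y": 1,"z": -26,"wx": 0,"wy": 8,"wz": 0,"grip": 0}
    - {"x": -40,"y": 1,"z": -32,"wx": 0,"wy": 8,"wz": 0,"grip": 0}
    - {"x": 0,"y": 0,"z": 0,"wx": 0,"wy": 0,"wz": 0,"grip": 0}

```text
t: 23.42
tcp_pos: [0.6229, 0.0386, 0.2423]
orientation: [[-0.988, -0.02, 0.152], [-0.152, 0.006, -0.988], [0.019, -1.0, -0.009]]
ft_force: [0.0, -0.4, -0.5]
width: 0.0426
```

```bash
python3 -c "
from h import *
plan((.6195,.030,.175,-80.6),step=58)
"
```

```text
t 23.43 tcp [0.6229 0.0386 0.2423] w 0.0426 F [ 0.0304 -0.4238 -0.5286] q [-0.102   0.1785  1.6847  0.0038  1.2992  1.3154]
phi -81.27 tiltfix wx 0.50 wz 1.10
-> (0.6195, 0.03, 0.175, -80.6) rows 2
  x 2.3 y 33.7 z 4.0 wy -0.3
  x 2.4 y 33.7 z 4.0 wy -0.3
```

jog_arm:
  motion:
    - {"x": 2,"y": 33,"z": 4,"wx": 0.5,"wy": -0.5,"wz": 1.1,"grip": 0}
    - {"x": 2,"y": 33,"z": 4,"wx": 0,"wy": 0,"wz": 0,"grip": 0}
    - {"x": 0,"y": 0,"z": 0,"wx": 0,"wy": 0,"wz": 0,"grip": 0}

```text
t: 23.8
tcp_pos: [0.6167, 0.0294, 0.1702]
orientation: [[-0.985, -0.007, 0.171], [-0.171, -0.0, -0.985], [0.007, -1.0, -0.001]]
ft_force: [-1.0, 0.1, 0.1]
width: 0.0429
```

```bash
python3 -c "
from h import *
plan((.6195,.030,.117,-80.6),step=30)
"
```

```text
t 23.8 tcp [0.6167 0.0294 0.1702] w 0.0429 F [-0.9884  0.1387  0.0842] q [-0.1161  0.2205  1.7719 -0.0013  1.1561  1.2838]
phi -80.18 tiltfix wx 0.05 wz 0.39
-> (0.6195, 0.03, 0.117, -80.6) rows 2
  x -1.4 y 26.6 z -0.1 wy 0.2
  x -1.4 y 26.6 z -0.1 wy 0.2
```

jog_arm:
  motion:
    - {"x": -1,"y": 26,"z": 0,"wx": 0,"wy": 0.4,"wz": 0.3,"grip": 0}
    - {"x": -1,"y": 24,"z": 0,"wx": 0,"wy": 0,"wz": 0,"grip": 0}
    - {"x": 0,"y": 0,"z": 0,"wx": 0,"wy": 0,"wz": 0,"grip": 0}

```text
t: 24.18
tcp_pos: [0.6192, 0.0278, 0.122]
orientation: [[-0.986, 0.001, 0.167], [-0.167, -0.0, -0.986], [-0.001, -1.0, 0.0]]
ft_force: [-0.3, -0.6, 0.4]
width: 0.0426
```

```bash
python3 -c "
from h import *
plan((.6195,.030,.117,-80.6),step=30)
"
```

```text
t 24.18 tcp [0.6192 0.0278 0.122 ] w 0.0426 F [-0.3467 -0.5514  0.4325] q [-0.1186  0.2754  1.801  -0.0001  1.0642  1.2848]
phi -80.41 tiltfix wx -0.02 wz -0.05
-> (0.6195, 0.03, 0.117, -80.6) rows 1
  x -0.6 y 5.0 z -2.1 wy 0.2
```

jog_arm:
  motion:
    - {"x": 0,"y": 4,"z": -2,"wx": 0,"wy": 0,"wz": 0,"grip": 0}
    - {"x": 0,"y": 0,"z": 0,"wx": 0,"wy": 0,"wz": 0,"grip": -1}
    - {"x": 0,"y": 0,"z": 0,"wx": 0,"wy": 0,"wz": 0,"grip": -1}
    - {"x": 0,"y": 0,"z": 0,"wx": 0,"wy": 0,"wz": 0,"grip": -1}

```text
t: 24.68
tcp_pos: [0.6211, 0.0293, 0.1225]
orientation: [[-0.986, 0.007, 0.168], [-0.168, -0.001, -0.986], [-0.007, -1.0, 0.002]]
ft_force: [-0.2, -0.0, -2.7]
width: 0.0088
```

jog_arm:
  motion:
    - {"x": 0,"y": -8,"z": 0,"wx": 0,"wy": 0,"wz": 0,"grip": -1}
    - {"x": 0,"y": -12,"z": 0,"wx": 0,"wy": 0,"wz": 0,"grip": -1}
    - {"x": 0,"y": -25,"z": 0,"wx": 0,"wy": 0,"wz": 0,"grip": -1}
    - {"x": 0,"y": -35,"z": 0,"wx": 0,"wy": 0,"wz": 0,"grip": -1}
    - {"x": 0,"y": 0,"z": 0,"wx": 0,"wy": 0,"wz": 0,"grip": -1}

```text
t: 25.3
tcp_pos: [0.619, 0.0296, 0.2053]
orientation: [[-0.986, 0.003, 0.168], [-0.168, -0.001, -0.986], [-0.003, -1.0, 0.001]]
ft_force: [-0.3, -0.1, -3.7]
width: 0.009
```

```bash
python3 -c "
from h import *
plan((.4141,.3324,.17,-97.1),step=48)
im=snap('scene');crop(im,180,140,130,150,5,'r1')
"
```

```text
t 25.3 tcp [0.619  0.0296 0.2053] w 0.009 F [-0.346  -0.0576 -3.6907] q [-0.1156  0.1865  1.7443 -0.0006  1.2076  1.2864]
phi -80.31 tiltfix wx -0.08 wz -0.17
-> (0.4141, 0.3324, 0.17, -97.1) rows 8
  x 18.9 y 4.4 z -41.6 wy 2.1
  x 20.4 y 4.4 z -40.9 wy 2.1
  x 21.9 y 4.4 z -40.1 wy 2.1
  x 23.3 y 4.4 z -39.3 wy 2.1
  x 24.8 y 4.4 z -38.4 wy 2.1
  x 26.1 y 4.4 z -37.5 wy 2.1
  x 27.5 y 4.4 z -36.5 wy 2.1
  x 28.8 y 4.4 z -35.5 wy 2.1
```

View pics/r1.png

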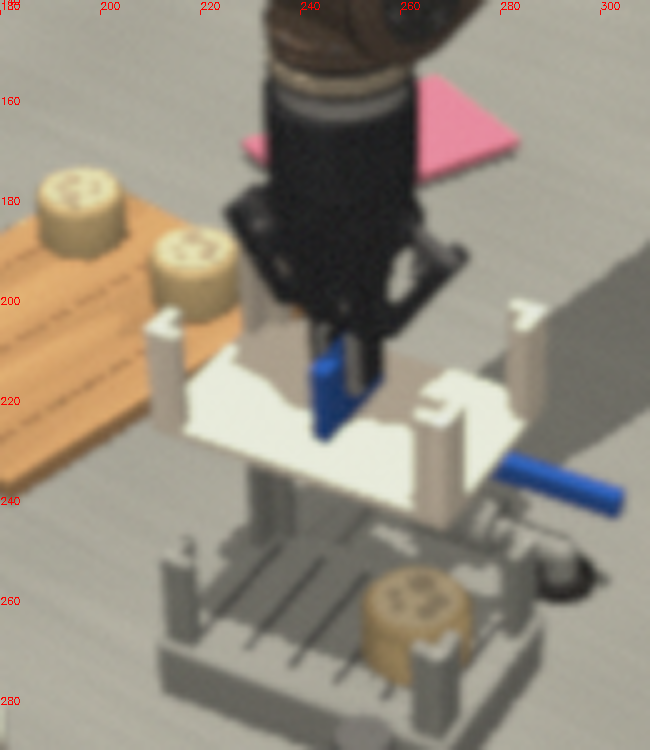

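jog_arm:
  motion:
    - {"x": 19,"y": 0,"z": -41,"wx": 0,"wy": 2.1,"wz": 0,"grip": -1}
    - {"x": 20,"y": 0,"z": -41,"wx": 0,"wy": 2.1,"wz": 0,"grip": -1}
    - {"x": 22,"y": 0,"z": -40,"wx": 0,"wy": 2.1,"wz": 0,"grip": -1}
    - {"x": 23,"y": 0,"z": -39,"wx": 0,"wy": 2.1,"wz": 0,"grip": -1}
    - {"x": 25,"y": 0,"z": -38,"wx": 0,"wy": 2.1,"wz": 0,"grip": -1}

```text
t: 25.98
tcp_pos: [0.4822, 0.2196, 0.1923]
orientation: [[-0.999, -0.02, -0.027], [0.027, -0.002, -1.0], [0.02, -1.0, 0.003]]
ft_force: [0.3, 0.3, -2.5]
width: 0.009
```

jog_arm:
  motion:
    - {"x": 26,"y": 5,"z": -37,"wx": 0,"wy": 2.1,"wz": 0,"grip": -1}
    - {"x": 27,"y": 10,"z": -36,"wx": 0,"wy": 2.1,"wz": 0,"grip": -1}
    - {"x": 28,"y": 15,"z": -35,"wx": 0,"wy": 2.1,"wz": 0,"grip": -1}
    - {"x": 0,"y": 0,"z": 0,"wx": 0,"wy": 0,"wz": 0,"grip": -1}

```text
t: 26.48
tcp_pos: [0.3976, 0.3351, 0.1542]
orientation: [[-0.99, -0.034, -0.136], [0.137, -0.009, -0.991], [0.033, -0.999, 0.014]]
ft_force: [-0.0, -0.5, -2.7]
width: 0.0089
```

```bash
python3 -c "
from h import *
plan((.4141,.3324,.09,-97.1),step=40)
im=snap('scene');crop(im,290,170,140,160,4,'r2')
"
```

```text
t 26.48 tcp [0.3976 0.3351 0.1542] w 0.0089 F [-0.0289 -0.465  -2.7378] q [0.5008 0.0413 2.0033 0.0093 1.1316 2.2043]
phi -97.83 tiltfix wx -0.79 wz 1.88
-> (0.4141, 0.3324, 0.09, -97.1) rows 2
  x -8.3 y 32.1 z 0.2 wy -0.4
  x -8.3 y 32.1 z 0.3 wy -0.4
```

View pics/r2.png

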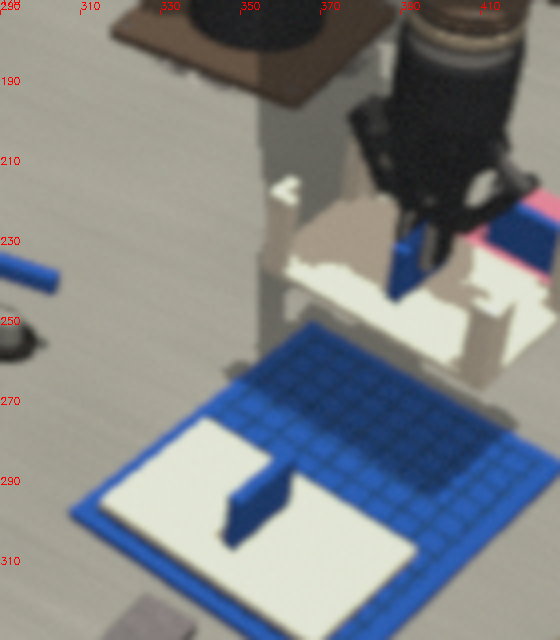

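jog_arm:
  motion:
    - {"x": -8,"y": 10,"z": 0,"wx": -0.8,"wy": -0.4,"wz": 1.8,"grip": -1}
    - {"x": -8,"y": 30,"z": 0,"wx": 0,"wy": -0.4,"wz": 0,"grip": -1}
    - {"x": 0,"y": 30,"z": 0,"wx": 0,"wy": 0,"wz": 0,"grip": -1}
    - {"x": 0,"y": 0,"z": 0,"wx": 0,"wy": 0,"wz": 0,"grip": -1}

```text
t: 27.02
tcp_pos: [0.417, 0.3281, 0.082]
orientation: [[-0.992, 0.001, -0.126], [0.126, -0.002, -0.992], [-0.001, -1.0, 0.002]]
ft_force: [0.2, -0.5, -2.7]
width: 0.0089
```

```bash
python3 -c "
from h import *
plan((.4141,.3324,.045,-97.1),step=40)
"
```

```text
t 27.02 tcp [0.417  0.3281 0.082 ] w 0.0089 F [ 0.2244 -0.4629 -2.6831] q [ 0.4764  0.1482  2.0376 -0.0028  0.9561  2.1747]
phi -97.22 tiltfix wx -0.12 wz -0.06
-> (0.4141, 0.3324, 0.045, -97.1) rows 1
  x 3.5 y 37.0 z -3.9 wy -0.1
```

jog_arm:
  motion:
    - {"x": 4,"y": 18,"z": -4,"wx": -0.1,"wy": 0,"wz": 0,"grip": -1}
    - {"x": 0,"y": 15,"z": 0,"wx": 0,"wy": 0,"wz": 0,"grip": -1}
    - {"x": 0,"y": 3,"z": 0,"wx": 0,"wy": 0,"wz": 0,"grip": -1}
    - {"x": 0,"y": 0,"z": 0,"wx": 0,"wy": 0,"wz": 0,"grip": -1}

```text
t: 27.52
tcp_pos: [0.4159, 0.3329, 0.0463]
orientation: [[-0.992, 0.005, -0.127], [0.127, 0.001, -0.992], [-0.005, -1.0, -0.002]]
ft_force: [0.4, 0.9, -3.1]
width: 0.009
```

```bash
python3 -c "
from h import *
plan((.4141,.3324,.0425,-97.1),step=40)
im=snap('scene');crop(im,290,200,140,140,4,'r3')
"
```

```text
t 27.52 tcp [0.4159 0.3329 0.0463] w 0.009 F [ 0.362   0.9056 -3.0554] q [ 0.4849  0.2081  2.0477 -0.0014  0.8807  2.1837]
phi -97.28 tiltfix wx 0.12 wz -0.27
-> (0.4141, 0.3324, 0.0425, -97.1) rows 1
  x 1.7 y 3.8 z 0.7 wy -0.2
```

View pics/r3.png

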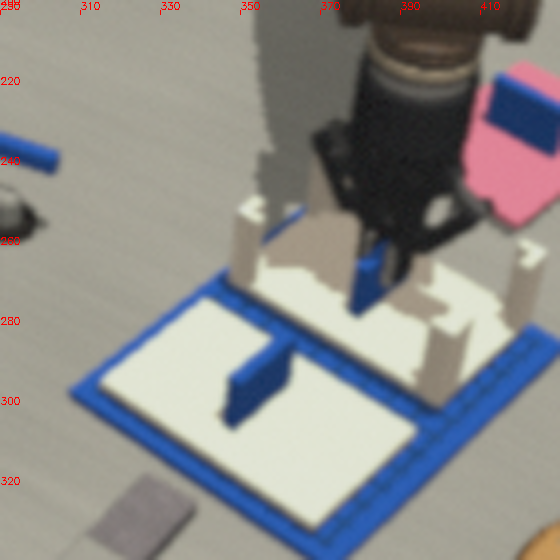

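jog_arm:
  motion:
    - {"x": 2,"y": 4,"z": 0,"wx": 0,"wy": 0,"wz": -0.3,"grip": -1}
    - {"x": 0,"y": 2,"z": 0,"wx": 0,"wy": 0,"wz": 0,"grip": -1}
    - {"x": 0,"y": 0,"z": 0,"wx": 0,"wy": 0,"wz": 0,"grip": -1}

```text
t: 27.95
tcp_pos: [0.415, 0.3341, 0.0428]
orientation: [[-0.992, 0.002, -0.126], [0.126, 0.003, -0.992], [-0.002, -1.0, -0.004]]
ft_force: [-0.1, 0.8, -2.2]
width: 0.009
```

jog_arm:
  motion:
    - {"x": 0,"y": 2,"z": 0,"wx": 0,"wy": 0,"wz": 0,"grip": -1}
    - {"x": 0,"y": 0,"z": 0,"wx": 0,"wy": 0,"wz": 0,"grip": -0.2}
    - {"x": 0,"y": 0,"z": 0,"wx": 0,"wy": 0,"wz": 0,"grip": 0}
    - {"x": 0,"y": -40,"z": 0,"wx": 0,"wy": 0,"wz": 0,"grip": 0}
    - {"x": 0,"y": -60,"z": 0,"wx": 0,"wy": 0,"wz": 0,"grip": 0}

```text
t: 28.58
tcp_pos: [0.4128, 0.3326, 0.1394]
orientation: [[-0.992, -0.006, -0.127], [0.127, -0.001, -0.992], [0.006, -1.0, 0.002]]
ft_force: [1.2, 0.7, 0.7]
width: 0.0429
```

jog_arm:
  motion:
    - {"x": 0,"y": -60,"z": 0,"wx": 0,"wy": 0,"wz": 0,"grip": 0}
    - {"x": 0,"y": -40,"z": 0,"wx": 0,"wy": -10,"wz": 0,"grip": 1}

```text
t: 28.82
tcp_pos: [0.4139, 0.3328, 0.244]
orientation: [[-0.999, -0.003, 0.052], [-0.052, 0.001, -0.999], [0.003, -1.0, -0.001]]
ft_force: [-0.0, 0.2, -0.6]
width: 0.0596
```

```bash
python3 -c "
from h import *
im=snap('scene','s6')
plan((.6145,.0716,.22,9.3),step=55)
"
```

```text
t 28.88 tcp [0.4162 0.3341 0.2501] w 0.0663 F [0.6121 0.6125 3.6134] q [ 0.4852 -0.0464  1.9071  0.0024  1.2735  1.9979]
phi -86.71 tiltfix wx 0.30 wz -0.33
-> (0.6145, 0.0716, 0.22, 9.3) rows 10
  x -18.3 y 3.0 z 27.3 wy -9.6
  x -13.5 y 3.0 z 30.0 wy -9.6
  x -8.3 y 3.0 z 31.8 wy -9.6
  x -2.9 y 3.0 z 32.8 wy -9.6
  x 2.7 y 3.0 z 32.8 wy -9.6
  x 8.1 y 3.0 z 31.9 wy -9.6
  x 13.3 y 3.0 z 30.1 wy -9.6
  x 18.1 y 3.0 z 27.5 wy -9.6
  x 22.5 y 3.0 z 24.0 wy -9.6
  x 26.1 y 3.0 z 20.0 wy -9.6
```

View pics/s6.png

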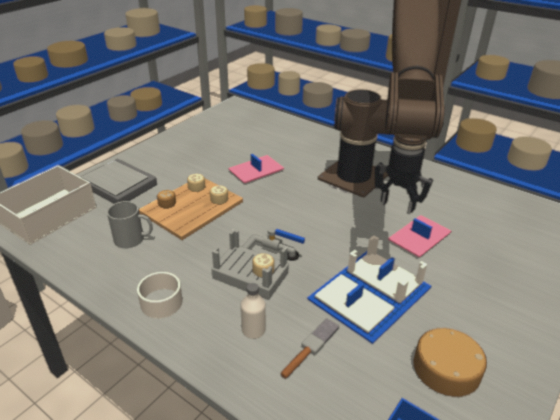

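```bash
python3 -c "
from h import *
im2=snap('top','t6');crop(im2,225,130,90,100,7,'c8');crop(cv2.imread('pics/s6.png'),190,220,110,80,7,'c9')
"
```

```text
(no output)
```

View pics/c8.png

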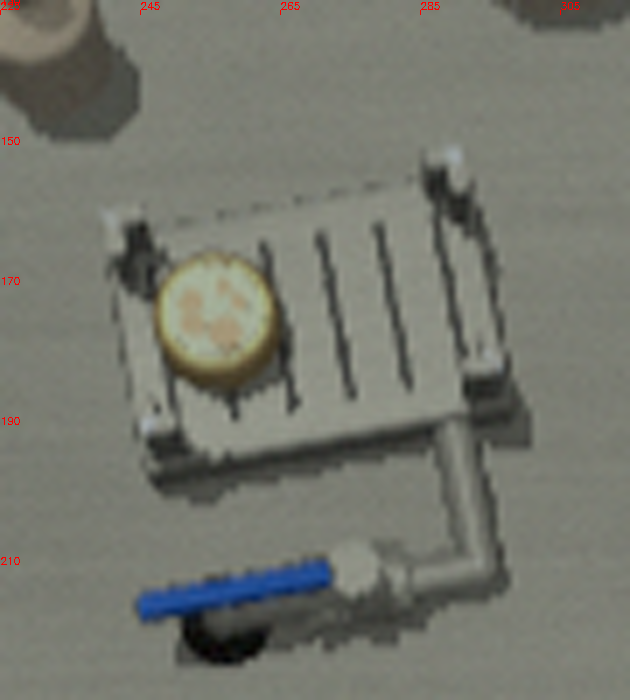

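jog_arm:
  motion:
    - {"x": -18,"y": 0,"z": 27,"wx": 0,"wy": -9.6,"wz": 0,"grip": 1}
    - {"x": -13,"y": 0,"z": 30,"wx": 0,"wy": -9.6,"wz": 0,"grip": 1}
    - {"x": -8,"y": 0,"z": 32,"wx": 0,"wy": -9.6,"wz": 0,"grip": 1}
    - {"x": -3,"y": 0,"z": 33,"wx": 0,"wy": -9.6,"wz": 0,"grip": 1}
    - {"x": 3,"y": 0,"z": 33,"wx": 0,"wy": -9.6,"wz": 0,"grip": 1}

```text
t: 29.55
tcp_pos: [0.515, 0.2, 0.2425]
orientation: [[-0.611, 0.001, 0.791], [-0.791, 0.005, -0.611], [-0.005, -1.0, -0.002]]
ft_force: [-0.4, -0.1, -0.5]
width: 0.0853
```

jog_arm:
  motion:
    - {"x": 8,"y": 0,"z": 32,"wx": 0,"wy": -9.6,"wz": 0,"grip": 1}
    - {"x": 13,"y": 0,"z": 30,"wx": 0,"wy": -9.6,"wz": 0,"grip": 1}
    - {"x": 18,"y": 0,"z": 27,"wx": 0,"wy": -9.6,"wz": 0,"grip": 1}
    - {"x": 22,"y": 0,"z": 24,"wx": 0,"wy": -9.6,"wz": 0,"grip": 1}
    - {"x": 22,"y": 0,"z": 17,"wx": 0,"wy": -8,"wz": 0,"grip": 1}

```text
t: 30.18
tcp_pos: [0.6153, 0.0712, 0.2335]
orientation: [[0.172, -0.007, 0.985], [-0.985, 0.006, 0.172], [-0.007, -1.0, -0.006]]
ft_force: [0.0, 0.0, -0.0]
width: 0.0851
```

```bash
python3 -c "
from h import *
print(ray('top',cp((216,312),225,130,7),.08))
plan((.6145,.0716,.12,9.3),step=58)
"
```

```text
[[0.61772916 0.07159476 0.08      ]]
t 30.18 tcp [0.6153 0.0712 0.2335] w 0.0851 F [ 0.0314  0.0233 -0.0475] q [-0.0505  0.1675  1.7134  0.0054  1.2682 -0.2247]
phi 9.89 tiltfix wx 0.36 wz -0.38
-> (0.6145, 0.0716, 0.12, 9.3) rows 2
  x -0.2 y 56.7 z -0.3 wy 0.3
  x -0.2 y 56.7 z -0.3 wy 0.3
```

jog_arm:
  motion:
    - {"x": 0,"y": 50,"z": 0,"wx": 0.3,"wy": 0.5,"wz": -0.4,"grip": 1}
    - {"x": 0,"y": 50,"z": 1,"wx": 0,"wy": 0,"wz": 0,"grip": 1}
    - {"x": 0,"y": 0,"z": 0,"wx": 0,"wy": 0,"wz": 0,"grip": 1}

```text
t: 30.55
tcp_pos: [0.6165, 0.0689, 0.128]
orientation: [[0.157, -0.003, 0.988], [-0.988, -0.001, 0.157], [0.0, -1.0, -0.003]]
ft_force: [-0.7, -0.3, 0.2]
width: 0.0855
```

```bash
python3 -c "
from h import *
plan((.616,.0716,.049,9.3),step=48)
"
```

```text
t 30.55 tcp [0.6165 0.0689 0.128 ] w 0.0855 F [-0.6698 -0.267   0.211 ] q [-0.0517  0.271   1.7943 -0.001   1.0789 -0.2088]
phi 9.03 tiltfix wx 0.15 wz 0.02
-> (0.616, 0.0716, 0.049, 9.3) rows 2
  x -1.4 y 39.5 z -0.0 wy -0.1
  x -1.4 y 39.5 z -0.0 wy -0.1
```

jog_arm:
  motion:
    - {"x": -3,"y": 40,"z": 0,"wx": 0.1,"wy": -0.2,"wz": 0,"grip": 1}
    - {"x": -1,"y": 38,"z": 0,"wx": 0,"wy": 0,"wz": 0,"grip": 1}
    - {"x": 0,"y": 0,"z": 0,"wx": 0,"wy": 0,"wz": 0,"grip": 1}

```text
t: 30.92
tcp_pos: [0.6195, 0.073, 0.0537]
orientation: [[0.159, 0.007, 0.987], [-0.987, -0.001, 0.159], [0.002, -1.0, 0.007]]
ft_force: [0.0, -0.0, -0.2]
width: 0.0854
```

```bash
python3 -c "
from h import *
plan((.616,.0716,.049,9.3),step=48)
im=snap('scene');crop(im,190,180,130,120,6,'k5')
"
```

```text
t 30.93 tcp [0.6195 0.073  0.0537] w 0.0854 F [ 0.0243 -0.048  -0.1699] q [-0.045   0.3707  1.8219 -0.0004  0.942  -0.2043]
phi 9.14 tiltfix wx -0.39 wz 0.10
-> (0.616, 0.0716, 0.049, 9.3) rows 1
  x 0.8 y 4.7 z -3.7 wy -0.2
```

View pics/k5.png

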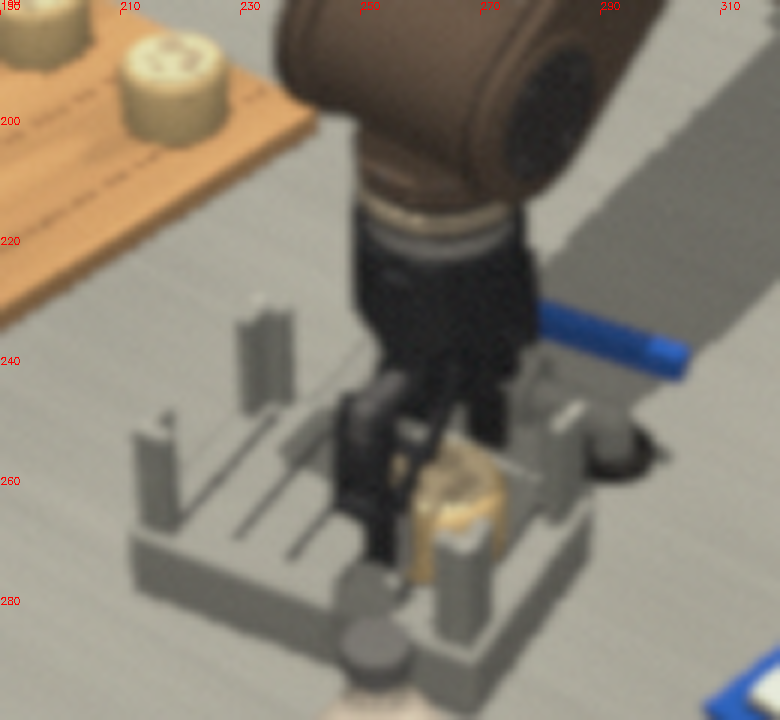

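Aligned; nudge and close.

jog_arm:
  motion:
    - {"x": 1,"y": 4,"z": -4,"wx": -0.3,"wy": 0,"wz": 0,"grip": 1}
    - {"x": 0,"y": 0,"z": 0,"wx": 0,"wy": 0,"wz": 0,"grip": 1}
    - {"x": 0,"y": 0,"z": 0,"wx": 0,"wy": 0,"wz": 0,"grip": -1}
    - {"x": 0,"y": 0,"z": 0,"wx": 0,"wy": 0,"wz": 0,"grip": -1}
    - {"x": 0,"y": 0,"z": 0,"wx": 0,"wy": 0,"wz": 0,"grip": -1}

```text
t: 31.6
tcp_pos: [0.6227, 0.071, 0.0608]
orientation: [[0.159, 0.02, 0.987], [-0.987, -0.002, 0.159], [0.005, -1.0, 0.019]]
ft_force: [0.1, 0.2, -0.6]
width: 0.058
```

jog_arm:
  motion:
    - {"x": 0,"y": -10,"z": 0,"wx": 0,"wy": 0,"wz": 0,"grip": -1}
    - {"x": 0,"y": -30,"z": 0,"wx": 0,"wy": 0,"wz": 0,"grip": -1}
    - {"x": 0,"y": -50,"z": 0,"wx": 0,"wy": 0,"wz": 0,"grip": -1}
    - {"x": 0,"y": -50,"z": 0,"wx": 0,"wy": 0,"wz": 0,"grip": -1}
    - {"x": 0,"y": 0,"z": 0,"wx": 0,"wy": 0,"wz": 0,"grip": -1}

```text
t: 32.22
tcp_pos: [0.6186, 0.0715, 0.2044]
orientation: [[0.159, 0.015, 0.987], [-0.987, -0.002, 0.159], [0.005, -1.0, 0.015]]
ft_force: [-0.4, 0.3, -1.6]
width: 0.0578
```

```bash
python3 -c "
from h import *
plan((.5468,-.2740,.12,-4),step=50)
"
```

```text
t 32.23 tcp [0.6186 0.0715 0.2044] w 0.0578 F [-0.3594  0.3264 -1.6299] q [-0.0472  0.1874  1.7452 -0.0015  1.1935 -0.2061]
phi 9.14 tiltfix wx -0.85 wz 0.26
-> (0.5468, -0.274, 0.12, -4) rows 8
  x 41.2 y 10.5 z -15.7 wy 1.6
  x 41.6 y 10.5 z -14.5 wy 1.6
  x 42.0 y 10.5 z -13.3 wy 1.6
  x 42.4 y 10.5 z -12.1 wy 1.6
  x 42.7 y 10.5 z -10.9 wy 1.6
  x 43.0 y 10.5 z -9.7 wy 1.6
  x 43.3 y 10.5 z -8.4 wy 1.6
  x 43.5 y 10.5 z -7.2 wy 1.6
```

jog_arm:
  motion:
    - {"x": 41,"y": 0,"z": -16,"wx": 0,"wy": 1.6,"wz": 0,"grip": -1}
    - {"x": 42,"y": 0,"z": -15,"wx": 0,"wy": 1.6,"wz": 0,"grip": -1}
    - {"x": 42,"y": 0,"z": -13,"wx": 0,"wy": 1.6,"wz": 0,"grip": -1}
    - {"x": 42,"y": 5,"z": -12,"wx": 0,"wy": 1.6,"wz": 0,"grip": -1}
    - {"x": 43,"y": 15,"z": -11,"wx": 0,"wy": 1.6,"wz": 0,"grip": -1}

```text
t: 32.85
tcp_pos: [0.5707, -0.1466, 0.1803]
orientation: [[0.022, 0.011, 1.0], [-1.0, -0.0, 0.022], [0.001, -1.0, 0.011]]
ft_force: [0.2, -0.3, -1.5]
width: 0.0578
```

jog_arm:
  motion:
    - {"x": 43,"y": 20,"z": -10,"wx": 0,"wy": 1.6,"wz": 0,"grip": -1}
    - {"x": 43,"y": 20,"z": -8,"wx": 0,"wy": 1.6,"wz": 0,"grip": -1}
    - {"x": 43,"y": 15,"z": -7,"wx": 0,"wy": 1.6,"wz": 0,"grip": -1}
    - {"x": 0,"y": 0,"z": 0,"wx": 0,"wy": 0,"wz": 0,"grip": -1}

```text
t: 33.35
tcp_pos: [0.5393, -0.2798, 0.1165]
orientation: [[-0.069, 0.002, 0.998], [-0.998, 0.006, -0.069], [-0.006, -1.0, 0.001]]
ft_force: [-0.3, 0.2, -0.4]
width: 0.0578
```

```bash
python3 -c "
from h import *
plan((.5468,-.2740,.055,-4),step=40)
im=snap('scene');crop(im,120,130,150,120,5,'k6')
"
```

```text
t 33.35 tcp [ 0.5393 -0.2798  0.1165] w 0.0578 F [-0.3067  0.2331 -0.4158] q [-0.6478  0.2582  1.8335  0.0066  1.0521 -0.5823]
phi -3.94 tiltfix wx -0.07 wz -0.35
-> (0.5468, -0.274, 0.055, -4) rows 2
  x -3.1 y 30.7 z 3.6 wy 0.0
  x -3.1 y 30.7 z 3.5 wy 0.0
```

View pics/k6.png

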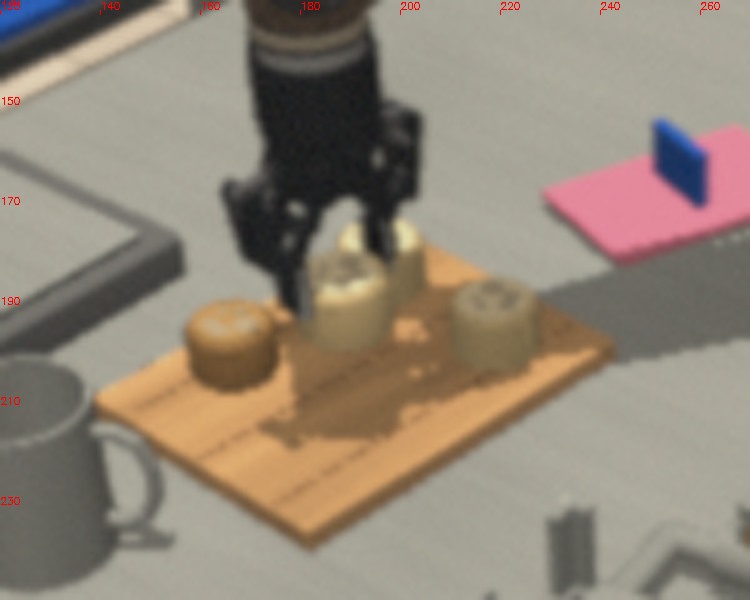

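jog_arm:
  motion:
    - {"x": -3,"y": 30,"z": 4,"wx": 0.5,"wy": 0,"wz": -0.3,"grip": -1}
    - {"x": -3,"y": 28,"z": 3,"wx": 0,"wy": 0,"wz": 0,"grip": -1}
    - {"x": 0,"y": 0,"z": 0,"wx": 0,"wy": 0,"wz": 0,"grip": -1}

```text
t: 33.78
tcp_pos: [0.5484, -0.2695, 0.0582]
orientation: [[-0.065, 0.011, 0.998], [-0.998, 0.002, -0.065], [-0.002, -1.0, 0.011]]
ft_force: [0.0, -0.0, -0.7]
width: 0.0581
```

```bash
python3 -c "
from h import *
plan((.5468,-.2740,.039,-4),step=40)
"
```

```text
t 33.77 tcp [ 0.5484 -0.2695  0.0582] w 0.0581 F [ 0.0324 -0.0459 -0.6511] q [-0.6258  0.3389  1.8545  0.0095  0.9402 -0.5668]
phi -3.7 tiltfix wx -0.62 wz -0.13
-> (0.5468, -0.274, 0.039, -4) rows 1
  x 4.6 y 19.2 z -1.3 wy 0.3
```

jog_arm:
  motion:
    - {"x": 4,"y": 10,"z": 0,"wx": 0,"wy": 0.3,"wz": -0.1,"grip": -1}
    - {"x": 0,"y": 6,"z": 0,"wx": 0,"wy": 0,"wz": 0,"grip": -1}
    - {"x": 0,"y": 3,"z": 0,"wx": 0,"wy": 0,"wz": 0,"grip": -1}
    - {"x": 0,"y": 0,"z": 0,"wx": 0,"wy": 0,"wz": 0,"grip": -1}

```text
t: 34.28
tcp_pos: [0.5505, -0.2737, 0.0417]
orientation: [[-0.068, 0.015, 0.998], [-0.998, -0.003, -0.068], [0.002, -1.0, 0.015]]
ft_force: [1.2, -0.2, -0.8]
width: 0.0579
```

jog_arm:
  motion:
    - {"x": 0,"y": 4,"z": 0,"wx": 0,"wy": 0,"wz": 0,"grip": -1}
    - {"x": 0,"y": 1,"z": 0,"wx": 0,"wy": 0,"wz": 0,"grip": -1}
    - {"x": 0,"y": 0,"z": 0,"wx": 0,"wy": 0,"wz": 0,"grip": -1}

```text
t: 34.65
tcp_pos: [0.5512, -0.2743, 0.038]
orientation: [[-0.068, 0.017, 0.998], [-0.998, -0.004, -0.068], [0.003, -1.0, 0.017]]
ft_force: [-0.4, 1.0, -0.5]
width: 0.0581
```

jog_arm:
  motion:
    - {"x": 0,"y": 0,"z": 0,"wx": 0,"wy": 0,"wz": 0,"grip": 1}
    - {"x": 0,"y": 0,"z": 0,"wx": 0,"wy": 0,"wz": 0,"grip": 1}
    - {"x": 0,"y": -40,"z": 0,"wx": 0,"wy": 0,"wz": 0,"grip": 1}
    - {"x": 0,"y": -60,"z": 0,"wx": 0,"wy": 0,"wz": 0,"grip": 1}
    - {"x": 0,"y": -40,"z": 0,"wx": 0,"wy": 0,"wz": 0,"grip": -1}

```text
t: 35.28
tcp_pos: [0.5467, -0.2725, 0.1767]
orientation: [[-0.069, 0.009, 0.998], [-0.998, 0.001, -0.069], [-0.001, -1.0, 0.009]]
ft_force: [-0.7, -1.2, 0.6]
width: 0.0698
```

```bash
python3 -c "
from h import *
im=snap('scene','s7')
ax=np.array([.4935,.0095])
def P(th,r,off,z=.067):
    a=np.radians(th);u=np.array([np.cos(a),np.sin(a)]);n=np.array([-u[1],u[0]]);return (*(ax+r*u+off*n).round(4),z)
plan(P(99.3,.066,-.036,.17)+(-4,),P(99.3,.066,-.036),step=55)
"
```

```text
t 35.33 tcp [ 0.5491 -0.2741  0.1828] w 0.0626 F [ 2.4314 -1.431   2.9076] q [-0.6307  0.1875  1.7864  0.0068  1.1517 -0.5649]
phi -3.92 tiltfix wx -0.97 wz 0.19
-> (np.float64(0.5184), np.float64(0.0805), 0.17, -4) rows 7
  x -50.2 y 1.8 z -7.8 wy 0.0
  x -50.2 y 1.8 z -7.9 wy 0.0
  x -50.2 y 1.8 z -7.9 wy 0.0
  x -50.2 y 1.8 z -7.9 wy 0.0
  x -50.2 y 1.8 z -7.9 wy 0.0
  x -50.2 y 1.8 z -7.9 wy 0.0
  x -50.2 y 1.8 z -7.9 wy 0.0
-> (np.float64(0.5184), np.float64(0.0805), 0.067) rows 2
  x 0.0 y 51.5 z 0.0 wy 0.0
  x 0.0 y 51.5 z 0.0 wy 0.0
```

View pics/s7.png

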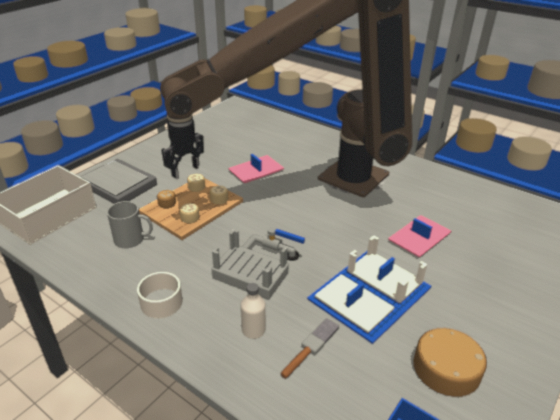

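```bash
cat > v.py <<'E'
from h import *
ax=np.array([.4935,.0095])
def P(th,r,off,z=.067):
    a=np.radians(th);u=np.array([np.cos(a),np.sin(a)]);n=np.array([-u[1],u[0]]);return (*(float(v) for v in (ax+r*u+off*n).round(4)),z)
E
python3 -c "
from v import *
plan(P(99.3,.066,-.032,.18)+(-80.7,),P(99.3,.066,-.032),step=55)
"
```

```text
t 35.33 tcp [ 0.5491 -0.2741  0.1828] w 0.0626 F [ 2.4314 -1.431   2.9076] q [-0.6307  0.1875  1.7864  0.0068  1.1517 -0.5649]
phi -3.92 tiltfix wx -0.97 wz 0.19
-> (0.5144, 0.0798, 0.18, -80.7) rows 8
  x -43.8 y 0.3 z -7.4 wy 9.6
  x -42.0 y 0.3 z -14.6 wy 9.6
  x -39.0 y 0.3 z -21.4 wy 9.6
  x -34.9 y 0.3 z -27.6 wy 9.6
  x -29.8 y 0.3 z -33.0 wy 9.6
  x -23.9 y 0.3 z -37.5 wy 9.6
  x -17.3 y 0.3 z -40.9 wy 9.6
  x -10.2 y 0.3 z -43.3 wy 9.6
-> (0.5144, 0.0798, 0.067) rows 3
  x 0.0 y 37.7 z 0.0 wy -0.0
  x 0.0 y 37.7 z 0.0 wy -0.0
  x 0.0 y 37.7 z 0.0 wy -0.0
```

jog_arm:
  motion:
    - {"x": -44,"y": -5,"z": -7,"wx": -0.9,"wy": 9.6,"wz": 0,"grip": -1}
    - {"x": -42,"y": 0,"z": -15,"wx": 0,"wy": 9.6,"wz": 0,"grip": -1}
    - {"x": -39,"y": 0,"z": -21,"wx": 0,"wy": 9.6,"wz": 0,"grip": -1}
    - {"x": -35,"y": 0,"z": -28,"wx": 0,"wy": 9.6,"wz": 0,"grip": -1}
    - {"x": -30,"y": 0,"z": -33,"wx": 0,"wy": 9.6,"wz": 0,"grip": -1}

```text
t: 35.95
tcp_pos: [0.5316, -0.0502, 0.1903]
orientation: [[-0.808, 0.01, 0.59], [-0.59, -0.007, -0.808], [-0.004, -1.0, 0.011]]
ft_force: [0.5, -0.7, 0.6]
width: 0.0002
```

jog_arm:
  motion:
    - {"x": -24,"y": 0,"z": -37,"wx": 0,"wy": 9.6,"wz": 0,"grip": -1}
    - {"x": -17,"y": 0,"z": -41,"wx": 0,"wy": 9.6,"wz": 0,"grip": -1}
    - {"x": -10,"y": 0,"z": -43,"wx": 0,"wy": 9.6,"wz": 0,"grip": -1}
    - {"x": 0,"y": 0,"z": 0,"wx": 0,"wy": 0,"wz": 0,"grip": -1}

```text
t: 36.45
tcp_pos: [0.5227, 0.0888, 0.1893]
orientation: [[-0.993, 0.012, 0.114], [-0.114, -0.007, -0.993], [-0.011, -1.0, 0.008]]
ft_force: [0.4, -1.0, -0.1]
width: -0.0002
```

```bash
python3 -c "
from v import *
plan(P(99.3,.066,-.032,.13)+(-80.7,),P(99.3,.066,-.032),step=55)
"
```

```text
t 36.45 tcp [0.5227 0.0888 0.1893] w -0.0002 F [ 0.3665 -1.0188 -0.1132] q [-0.0201 -0.0004  1.9766 -0.0071  1.1533  1.4391]
phi -83.44 tiltfix wx -0.46 wz -0.63
-> (0.5144, 0.0798, 0.13, -80.7) rows 2
  x 4.6 y 29.6 z 4.0 wy -1.4
  x 4.7 y 29.6 z 3.9 wy -1.4
-> (0.5144, 0.0798, 0.067) rows 2
  x 0.0 y 31.5 z 0.0 wy -0.0
  x 0.0 y 31.5 z 0.0 wy -0.0
```

jog_arm:
  motion:
    - {"x": 5,"y": 28,"z": 4,"wx": -0.4,"wy": -1.4,"wz": -0.6,"grip": -1}
    - {"x": 4,"y": 28,"z": 4,"wx": 0,"wy": -1.4,"wz": 0,"grip": -1}
    - {"x": 0,"y": 0,"z": 0,"wx": 0,"wy": 0,"wz": 0,"grip": -1}

```text
t: 36.83
tcp_pos: [0.516, 0.0778, 0.1329]
orientation: [[-0.986, 0.003, 0.169], [-0.169, -0.002, -0.986], [-0.003, -1.0, 0.003]]
ft_force: [0.1, -0.3, 0.0]
width: -0.0002
```

```bash
python3 -c "
from v import *
plan(P(99.3,.066,-.032)+(-80.7,),step=55)
im=snap('scene');crop(im,220,170,120,110,6,'v6')
"
```

```text
t 36.83 tcp [0.516  0.0778 0.1329] w -0.0002 F [ 0.0924 -0.3228  0.0244] q [-0.0439  0.0532  2.0339 -0.0025  1.0512  1.3588]
phi -80.29 tiltfix wx -0.16 wz -0.16
-> (0.5144, 0.0798, 0.067, -80.7) rows 2
  x 0.6 y 32.9 z -1.1 wy 0.2
  x 0.6 y 32.9 z -1.1 wy 0.2
```

View pics/v6.png

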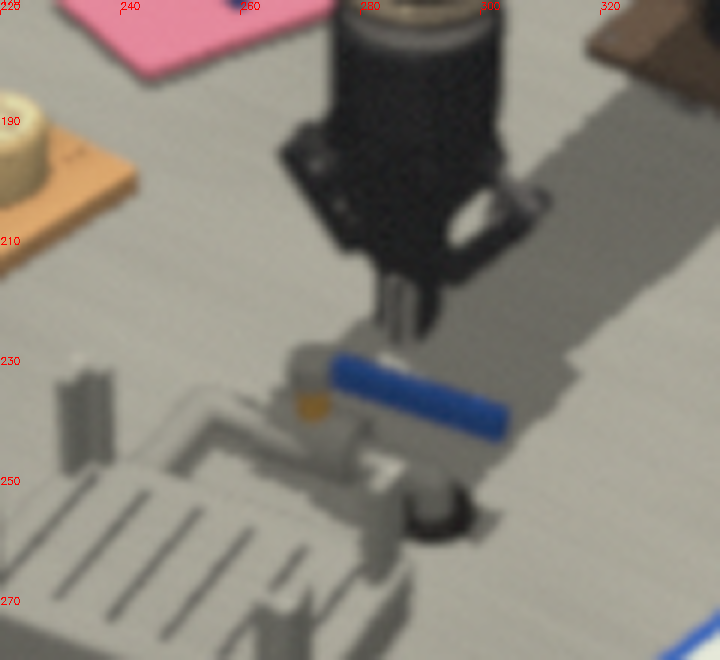

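jog_arm:
  motion:
    - {"x": 0,"y": 33,"z": -1,"wx": 0,"wy": 0,"wz": 0,"grip": -1}
    - {"x": 0,"y": 31,"z": -1,"wx": 0,"wy": 0,"wz": 0,"grip": -1}
    - {"x": 0,"y": 0,"z": 0,"wx": 0,"wy": 0,"wz": 0,"grip": -1}

```text
t: 37.25
tcp_pos: [0.5228, 0.0781, 0.0751]
orientation: [[-0.986, 0.017, 0.167], [-0.167, -0.003, -0.986], [-0.017, -1.0, 0.006]]
ft_force: [0.2, 0.5, 0.3]
width: -0.0001
```

```bash
python3 -c "
from v import *
plan(*[P(t,r,o) for t,r,o in ((99.3,.066,-.018),(115,.066,-.018),(130,.065,-.018),(145,.063,-.019),(160,.06,-.019),(175,.058,-.02),(189.3,.057,-.02),(192,.057,-.018))],step=55)
"
```

```text
t 37.25 tcp [0.5228 0.0781 0.0751] w -0.0001 F [0.1759 0.5137 0.3391] q [-0.0426  0.1458  2.0557 -0.0032  0.9224  1.362 ]
phi -80.38 tiltfix wx -0.35 wz -0.96
-> (0.5006, 0.0775, 0.067) rows 1
  x 21.9 y 8.1 z -3.1 wy -0.0
-> (0.4819, 0.0769, 0.067) rows 1
  x 18.5 y 0.0 z -2.5 wy -0.0
-> (0.4655, 0.0709, 0.067) rows 1
  x 17.2 y 0.0 z 3.2 wy -0.0
-> (0.4528, 0.0612, 0.067) rows 1
  x 14.1 y 0.0 z 7.4 wy -0.0
-> (0.4436, 0.0479, 0.067) rows 1
  x 11.3 y 0.0 z 11.6 wy -0.0
-> (0.4375, 0.0345, 0.067) rows 1
  x 8.3 y 0.0 z 12.2 wy -0.0
-> (0.434, 0.02, 0.067) rows 1
  x 5.9 y 0.0 z 13.7 wy -0.0
-> (0.434, 0.0153, 0.067) rows 1
  x 0.8 y 0.0 z 4.6 wy -0.0
```

jog_arm:
  motion:
    - {"x": 6,"y": 9,"z": 0,"wx": -0.3,"wy": 0,"wz": -0.9,"grip": -1}
    - {"x": 16,"y": 0,"z": -2,"wx": 0,"wy": 0,"wz": 0,"grip": -1}
    - {"x": 18,"y": 0,"z": -2,"wx": 0,"wy": 0,"wz": 0,"grip": -1}
    - {"x": 17,"y": 0,"z": 3,"wx": 0,"wy": 0,"wz": 0,"grip": -1}

```text
t: 37.75
tcp_pos: [0.4713, 0.0686, 0.0719]
orientation: [[-0.986, 0.019, 0.168], [-0.168, -0.001, -0.986], [-0.019, -1.0, 0.005]]
ft_force: [3.6, 0.2, -1.0]
width: -0.0
```

```bash
python3 -c "
from v import *
plan(*[P(t,r,o) for t,r,o in ((145,.063,-.019),(160,.06,-.019),(175,.058,-.02),(189.3,.057,-.02),(192,.057,-.018))],step=55)
im=snap('scene');crop(im,220,170,120,110,6,'v7')
"
```

```text
t 37.75 tcp [0.4713 0.0686 0.0719] w -0.0 F [ 3.6445  0.1789 -1.0095] q [-0.0688  0.0373  2.1812 -0.0001  0.9038  1.3337]
phi -80.36 tiltfix wx -0.26 wz -1.07
-> (0.4528, 0.0612, 0.067) rows 1
  x 19.5 y 4.9 z 4.2 wy -0.0
-> (0.4436, 0.0479, 0.067) rows 1
  x 11.3 y 0.0 z 11.6 wy -0.0
-> (0.4375, 0.0345, 0.067) rows 1
  x 8.3 y 0.0 z 12.2 wy -0.0
-> (0.434, 0.02, 0.067) rows 1
  x 5.9 y 0.0 z 13.7 wy -0.0
-> (0.434, 0.0153, 0.067) rows 1
  x 0.8 y 0.0 z 4.6 wy -0.0
```

View pics/v7.png

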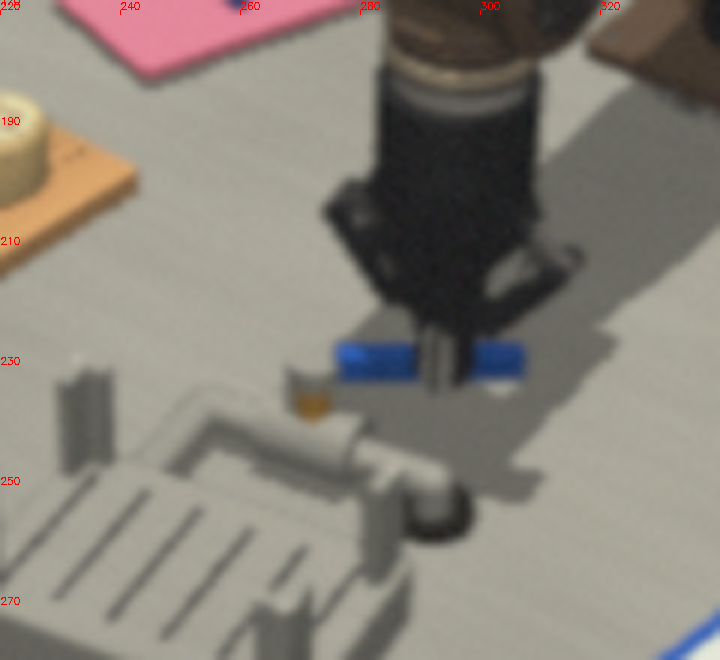

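Handle is turning; tip still at full handle height. Lower slightly and continue.

jog_arm:
  motion:
    - {"x": 16,"y": 5,"z": 4,"wx": 0,"wy": 0,"wz": -1,"grip": -1}
    - {"x": 13,"y": 0,"z": 10,"wx": 0,"wy": 0,"wz": 0,"grip": -1}
    - {"x": 10,"y": 0,"z": 12,"wx": 0,"wy": 0,"wz": 0,"grip": -1}

```text
t: 38.17
tcp_pos: [0.4368, 0.0355, 0.0694]
orientation: [[-0.986, 0.008, 0.168], [-0.169, -0.004, -0.986], [-0.008, -1.0, 0.005]]
ft_force: [2.8, 2.6, 0.4]
width: -0.0001
```

```bash
python3 -c "
from v import *
plan(*[P(t,r,o) for t,r,o in ((175,.058,-.02),(189.3,.057,-.02),(192,.057,-.018))],step=55)
im=snap('scene');crop(im,220,170,120,110,6,'v8')
"
```

```text
t 38.17 tcp [0.4368 0.0355 0.0694] w -0.0001 F [2.7738 2.6405 0.3898] q [-0.1497 -0.0401  2.2639 -0.003   0.9089  1.2536]
phi -80.3 tiltfix wx -0.29 wz -0.44
-> (0.4375, 0.0345, 0.067) rows 1
  x -0.5 y 2.4 z 1.1 wy -0.0
-> (0.434, 0.02, 0.067) rows 1
  x 5.9 y 0.0 z 13.7 wy -0.0
-> (0.434, 0.0153, 0.067) rows 1
  x 0.8 y 0.0 z 4.6 wy -0.0
```

View pics/v8.png

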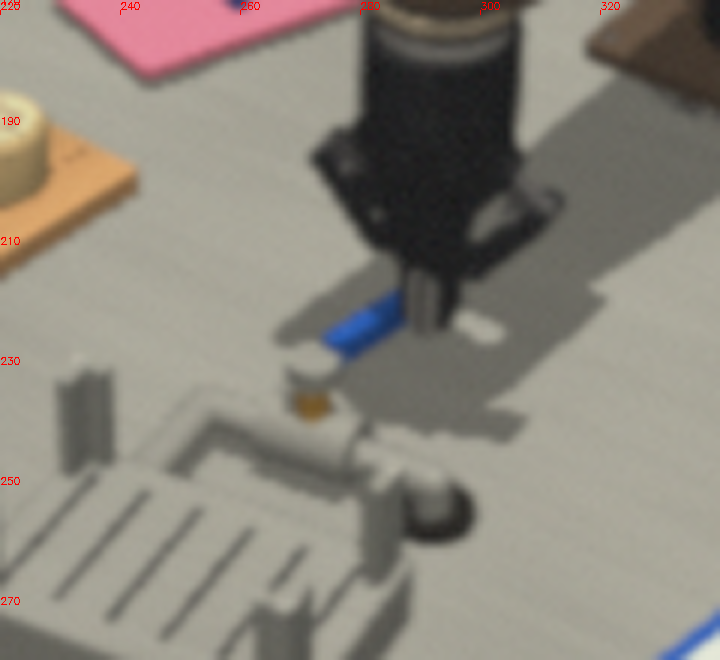

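jog_arm:
  motion:
    - {"x": 3,"y": 2,"z": 12,"wx": 0,"wy": 0,"wz": -0.3,"grip": -1}
    - {"x": 0,"y": 0,"z": 8,"wx": 0,"wy": 0,"wz": 0,"grip": -1}
    - {"x": 0,"y": 0,"z": 5,"wx": 0,"wy": 0,"wz": 0,"grip": -1}

```text
t: 38.6
tcp_pos: [0.4339, 0.0178, 0.0667]
orientation: [[-0.988, -0.008, 0.153], [-0.153, 0.025, -0.988], [0.004, -1.0, -0.026]]
ft_force: [0.7, 30.0, 12.2]
width: 0.0
```

jog_arm:
  motion:
    - {"x": 0,"y": 0,"z": -15,"wx": 0,"wy": 0,"wz": 0,"grip": -1}
    - {"x": 0,"y": -5,"z": -10,"wx": 0,"wy": 0,"wz": 0,"grip": -1}
    - {"x": 0,"y": -60,"z": 0,"wx": 0,"wy": 0,"wz": 0,"grip": -1}
    - {"x": 0,"y": -60,"z": 0,"wx": 0,"wy": 0,"wz": 0,"grip": -1}
    - {"x": 0,"y": -60,"z": 0,"wx": 0,"wy": 0,"wz": 0,"grip": -1}

```text
t: 39.22
tcp_pos: [0.426, 0.0374, 0.2483]
orientation: [[-0.988, -0.034, 0.154], [-0.155, 0.022, -0.988], [0.03, -0.999, -0.027]]
ft_force: [0.8, -0.4, 0.2]
width: -0.0002
```

jog_arm:
  motion:
    - {"x": -10,"y": -10,"z": 50,"wx": 0,"wy": 0,"wz": 0,"grip": -1}
    - {"x": -10,"y": 0,"z": 55,"wx": 0,"wy": 0,"wz": 0,"grip": -1}
    - {"x": -10,"y": 0,"z": 55,"wx": 0,"wy": 0,"wz": 0,"grip": -1}
    - {"x": 0,"y": 0,"z": 0,"wx": 0,"wy": 0,"wz": 0,"grip": -1}

```text
t: 39.72
tcp_pos: [0.4838, -0.1228, 0.2615]
orientation: [[-0.987, -0.025, 0.157], [-0.157, 0.013, -0.987], [0.022, -1.0, -0.017]]
ft_force: [0.4, 0.1, 0.0]
width: -0.0002
```

```bash
python3 -c "
from v import *
st();im=snap('scene','s8');im=snap('top','t8')
crop(im,225,150,90,100,7,'c10')
"
```

```text
t 39.73 tcp [ 0.4838 -0.1228  0.2615] w -0.0002 F [0.4488 0.1405 0.0205] q [-0.4526 -0.1163  1.9518  0.0007  1.3341  0.9602]
```

View pics/s8.png

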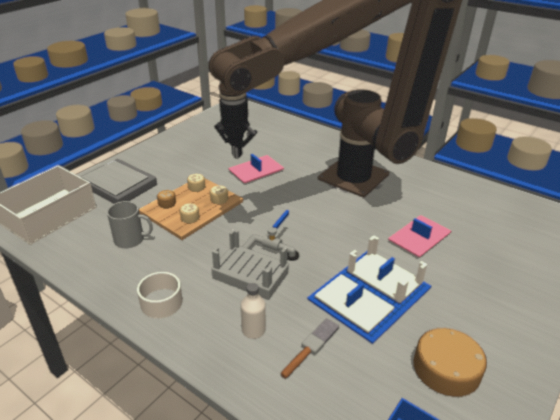

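View pics/t8.png

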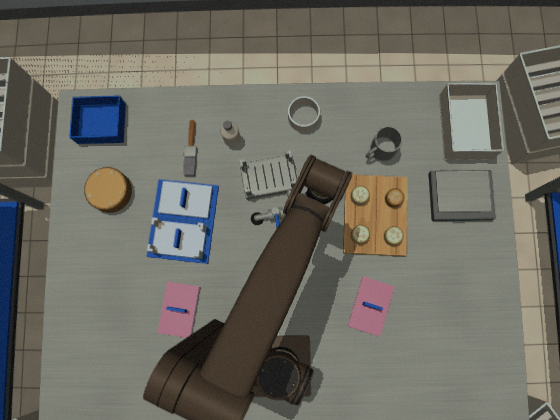

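View pics/c10.png

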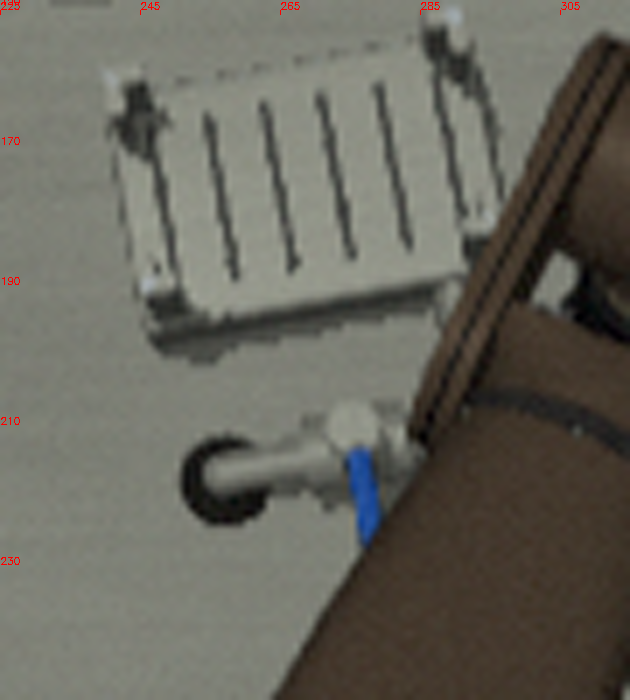

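```bash
python3 -c "
from v import *
s=cv2.imread('pics/s8.png');t=cv2.imread('pics/t8.png')
crop(t,140,170,90,100,6,'d1');crop(s,125,165,130,110,6,'d2')
a=s[190:260,260:310];b=cv2.imread('pics/scene0.png')[190:260,260:310]
cv2.imwrite('pics/d3.png',cv2.resize(np.hstack([b,a]),None,fx=7,fy=7,interpolation=cv2.INTER_CUBIC))
crop(s,300,230,140,110,5,'d4')
"
```

```text
(no output)
```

View pics/d1.png

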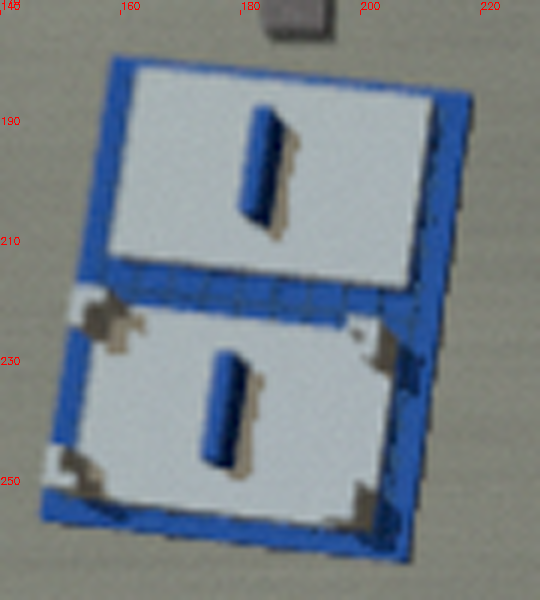

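View pics/d2.png

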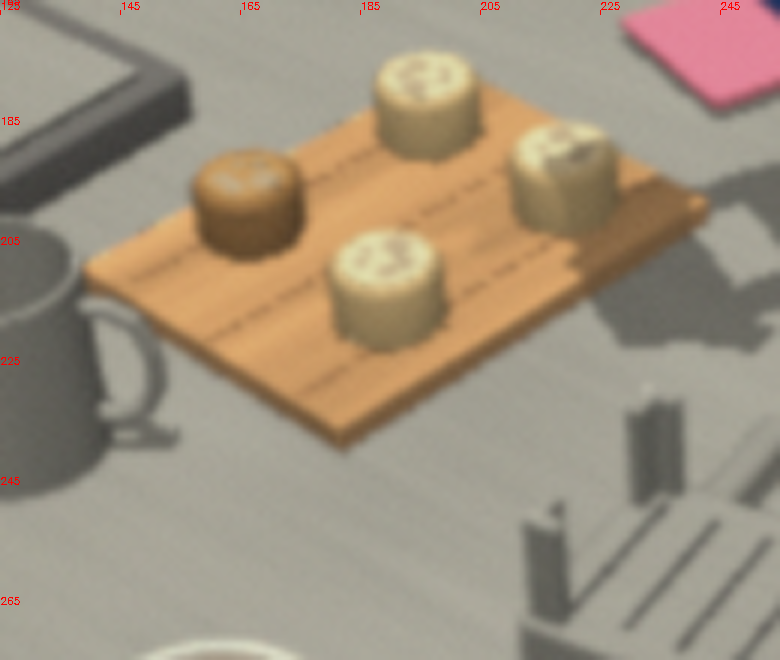

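View pics/d3.png

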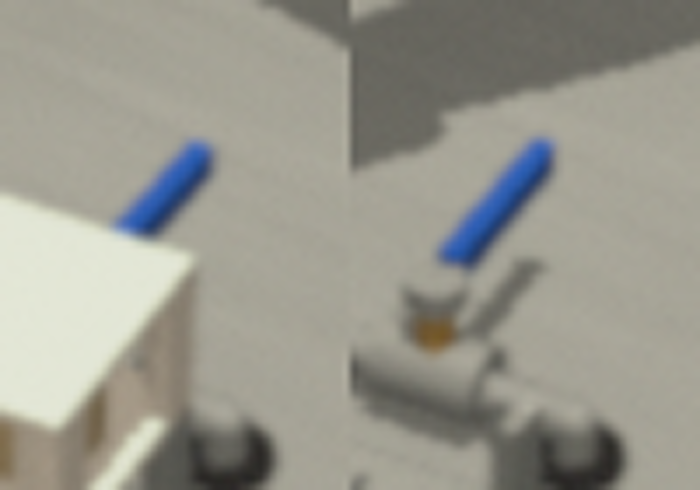

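View pics/d4.png

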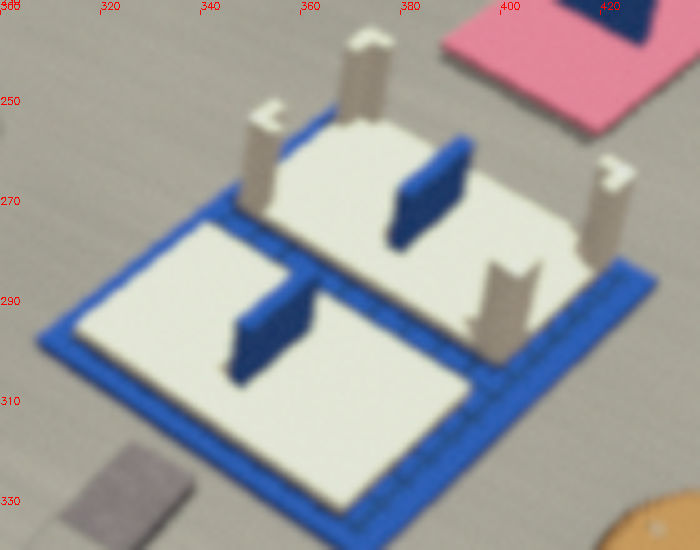

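```bash
python3 -c "
from cell import *
print(job_done())"
```

```text
the job is handed in; nothing more can be done
None
```

The job is finished and handed in, at about 40 s of the 210 s allowed. `job_done()` gives no verdict.

**What I did, in order:**
1. Pushed the valve handle open until it met the stop (about 20 N).
2. Laid the lid on the far half of the blue mat.
3. Moved cheese_2 and then cheese_1 onto the board.
4. Laid the empty tray on the near half of the mat.
5. Moved cheese_3 onto the board. cheese_4 was not there at the start.
6. With the stand empty, pushed the valve closed until it met the stop (about 30 N).

**What the last pictures, taken just before handing in, showed:**
- **Valve:** the tip of the handle is at the same pixel as in the first picture, so it is fully closed. While open, I measured the handle at 98.8° against about 99.3° expected.
- **Cheeses:** three pale cheeses and the brown one stand upright on the board with clear gaps all round.
- **Lid and tray:** both lie flat on the mat with a strip of mat visible between them and their handles up. I saw no sign of either being knocked aside, only a shift of about 2 mm of the tray within its play on the stand before I lifted it.
- **Bystanders:** the jug, brush, spray and pink look-alikes looked unmoved.

No check failed. Measured positions disagreed with those expected by about 1–3 mm, close to the camera calibration.

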